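# Finish a priming round at the paint workshop table

## Robot

A 7-joint arm with a two-finger parallel gripper is mounted at the origin on the work surface. World frame = base frame: x ahead of the robot, y to its left, z up, the work surface at z = 0. Lengths are in m, angles in degrees, forces in N, time in s.
With the tool pointing down it reaches from about 0.35 to 0.9 m from the base axis. Payload 8.1 kg.
Tool frame: the origin (TCP) lies at the centre of the arm's flange, where the gripper is bolted on; the fingertips stand 173 mm ahead of it and the grasp point (between the pads) lies grip_point_offset ahead of it (grip_point_offset is the distance from the TCP to the grasp point, in m); z points along the fingers, y is the line along which they close (so a half turn about z gives the same grasp; the last joint's range is limited). The gripper opens to 85 mm and grips with 20 to 120 N. Pads are 22 mm wide; open, the fingers measure 114 mm over their backs; the gripper's body (76 mm by 85 mm) begins 54 mm behind the grasp point. The pads swing forward as they close: fully open they stand 13 mm farther back than shut.
Start: joints at [-79.905, 24.895, 1.432, 90.138, -0.665, 64.973, -4.303], TCP at [0.172, 0.601, 0.405] pointing down, gripper open.
Joint ranges: [-149.89, 149.89], [-25.12, 119.58], [-72.63, 75.52], [4.76, 147.25], [-75.54, 255.54], [6.69, 114.76], [-157.13, 157.13]. Speed limits (degrees/s): [127.2, 127.2, 172.46, 172.46, 180, 180, 180].

## Interface

Orientations are given as a 3x3 rotation matrix whose columns are the frame's x, y, z axes.
In Python, from rig import state, get_image, camera_model, sign_off, recognise, cut_out, grip_point_offset gives the robot as it stands.
- The arm moves only by the shell command python3 -m crank 'ROWS' [FORCE]. ROWS is JSON, a list of rows, each a list of 3 entries, a list of its own where there are three numbers: the turn, a rotation vector about the tool's x, y, z in rad, then the shift along the tool's x, y, z in mm, then the opening, from -1 (shut) to 1 (fully open). A call has 1 to 20 rows; each row shifts and turns the commanded pose from where the row before left it, along the tool's axes as they then stand; what a row does not reach is not made up. A row lasts 1/12 s, in which the tool goes at most 41.7 mm and 7.16 degrees, less where a joint would pass 70% of its speed; a pose out of reach is approached as far as the arm can. A call with a gripper value outside its range is refused whole. The fingers move at their own pace and stop on an object; FORCE is the grip in N (left out, the last holds). Time passes only in rows, so rows that do not move let the fingers close. It gives the time, the measured TCP pose, the force, the opening and the grip force at its end, in the units of the state.
- state(): the state, without advancing time (a new reading comes with each control period).
- get_image(name): name is "side" or "top" or "wrist"; returns the picture (384x512x3 uint8, red, green, blue); there is no depth.
- camera_model(name): a dict with "fx", "fy", "cx", "cy" (pixels), "dist" ([k1, k2, p1, p2, k3] as OpenCV has them; the pictures are not rectified), "R" (3x3) and "t" (3): a world point X has camera coordinates R X + t. Camera axes: x right, y down, z forward; pixel columns grow to the right and rows downward; lengths in m; the calibration is good to about 2 mm. A picture is of the moment at which its call begins: read the wrist's pose just before it. camera_model takes no time and is no camera call; for the wrist camera it gives the pose at the moment of the call.
- sign_off(): hands the job in; it is judged then, once.
Trained networks look in the newest picture that a camera, given by its name, has taken for a name from the list of things; names that differ only in an ending like _2 or _b are one class to them, and where a whole thing is asked for, a point or a joint stands for the part that bears it (a point fixed in the world has none). Each returns a list of dicts, best first, with "p" (0 to 1); they miss things now and then, are a little off and sometimes report something else, mostly with a low value. They report only what shows in the picture. A call takes as long as a camera call. They do not tell look-alikes from the thing itself.
- recognise(name, camera): "xyz" ([x, y, z] in m, in world coordinates, good to about 4 mm: the middle of the surface that is visible of it).
- cut_out(name, camera): "mask" (384x512 bool, what is visible of it).
The state is a dict: "time_s": time; "joint_positions": joint angles; "joint_vel": joint speeds; "effort": joint torques, N m; "tcp_pos": TCP position; "tcp_rot": TCP orientation; "contact_force": force on the tool from outside, world axes, zero at the start; "moment": the same for the moment, N m; "gripper_width": finger opening in m; "gripper_force": force on a finger pad.
Only numpy, scipy, OpenCV 4.12 (cv2) and the standard library are available. Lean on these libraries where they do the work, as an engineer would, in place of code of your own. Each camera call takes 0.05 s, during which the arm holds its last target. There are 200 camera calls.

## Task

Finish the priming round: hang every aluminium capping astride the bar of the drying rack, so that it rests on the bar with a leg on each side, and turn the lock ring of the primer tub clockwise until its pointer is at the locked mark. Rinse the brush by dipping its bristle tip into the open rinse pot, well below the rim, and afterwards lay it flat in the middle of the black tray, along the tray. Keep the rinse pot standing and leave the tape rolls, jars, sanding block and filling knife where they are.

Things in the scene. Friction and masses are not known exactly. Their poses are not given: they have to be found in the camera images.
- bar_mid (a point): middle of the top face of the drying rack's horizontal bar: a wooden batten on edge, 30 mm wide and 45 mm high with a flat top, 360 mm long between two end posts (their ball tops reach 15 mm above the bar's top), its top 155 mm above the table. y axis along the bar, z up, x level across the bar. The rack is fixed; its place and yaw vary.
- capping1: one of 3 to 5 identical bare aluminium cappings, an upside-down U of 4 mm sheet: two upright legs, outer faces 50 mm apart along its x, inside gap 42 mm, and a flat top; 50 mm long along y, open-ended, 70 mm tall, 120 g. A drip lip, 4 mm thick, turns 8 mm outward at the foot of each leg. Origin: middle of its underside, between the feet; z up when it stands.
- capping2: one of 3 to 5 identical bare aluminium cappings, an upside-down U of 4 mm sheet: two upright legs, outer faces 50 mm apart along its x, inside gap 42 mm, and a flat top; 50 mm long along y, open-ended, 70 mm tall, 120 g. A drip lip, 4 mm thick, turns 8 mm outward at the foot of each leg. Origin: middle of its underside, between the feet; z up when it stands.
- capping3: one of 3 to 5 identical bare aluminium cappings, an upside-down U of 4 mm sheet: two upright legs, outer faces 50 mm apart along its x, inside gap 42 mm, and a flat top; 50 mm long along y, open-ended, 70 mm tall, 120 g. A drip lip, 4 mm thick, turns 8 mm outward at the foot of each leg. Origin: middle of its underside, between the feet; z up when it stands.
- capping4: one of 3 to 5 identical bare aluminium cappings, an upside-down U of 4 mm sheet: two upright legs, outer faces 50 mm apart along its x, inside gap 42 mm, and a flat top; 50 mm long along y, open-ended, 70 mm tall, 120 g. A drip lip, 4 mm thick, turns 8 mm outward at the foot of each leg. Origin: middle of its underside, between the feet; z up when it stands.
- capping5: one of 3 to 5 identical bare aluminium cappings, an upside-down U of 4 mm sheet: two upright legs, outer faces 50 mm apart along its x, inside gap 42 mm, and a flat top; 50 mm long along y, open-ended, 70 mm tall, 120 g. A drip lip, 4 mm thick, turns 8 mm outward at the foot of each leg. Origin: middle of its underside, between the feet; z up when it stands.
- capping1_crown (a point): middle of the underside of the flat top of capping1, 66 mm above its origin (the face that rests on the bar)
- capping2_crown (a point): middle of the underside of the flat top of capping2, 66 mm above its origin (the face that rests on the bar)
- capping3_crown (a point): middle of the underside of the flat top of capping3, 66 mm above its origin (the face that rests on the bar)
- capping4_crown (a point): middle of the underside of the flat top of capping4, 66 mm above its origin (the face that rests on the bar)
- capping5_crown (a point): middle of the underside of the flat top of capping5, 66 mm above its origin (the face that rests on the bar)
- tub: white round primer tub, fixed to the table, rim flange 112 mm in diameter at 80 mm height. Origin at the middle of its underside; the black locked mark is a small rib on the flange 49 mm from the axis, 86 degrees clockwise (seen from above) from the tub's -x direction.
- ring_grip (a point): top middle of the upright grip bar on the tub's lock ring, 116 mm above the table, on the vertical turning axis. The grip bar is 70 mm long along this point's x axis, 16 mm wide along y, and stands 26 mm above the grey ring (84 mm diameter, its top at 90 mm). A black pointer marks the -x end of the bar.
- lockring (a joint): turn of the lock ring in rad, growing clockwise seen from above; 0: the pointer looks to the tub's -x; 1.5: the pointer is at the locked mark; stops at -0.1 and 2.0. Stiff turning (0.12 N m), stays where it is left.
- rinsepot: white open round rinse pot, loose, 450 g, 70 mm tall, mouth 106 mm outside and 98 mm inside diameter, wall 4 mm, floor 6 mm thick. Origin at the middle of its underside.
- brush: flat paint brush 185 mm long lying along its x axis, bristles to +x: wooden handle 22 mm wide and 16 mm thick from x = -90 to +20 mm, then steel ferrule and dark bristles 34 mm wide and 14 to 16 mm thick. Rigid, 80 g, balances within 10 mm of the origin. Origin at the middle of its underside: axis 8 mm above it.
- brush_tip (a point): end of the brush's bristles, 95 mm ahead of the brush's origin and 8 mm above its underside
- tray: black open tray, fixed, 250 mm long (x) by 140 mm wide (y), walls 25 mm high and 5 mm thick, floor 5 mm thick. Origin at the middle of its underside.
- tape1: roll of tape lying flat, 80 mm diameter, 24 mm high; leave alone
- tape2: roll of tape lying flat, 80 mm diameter, 24 mm high; leave alone
- jar1: closed white jar, 60 mm diameter, 85 mm tall; leave alone
- jar2: closed white jar, 60 mm diameter, 85 mm tall; leave alone
- sanding_block: cork sanding block 65 x 110 x 30 mm; leave alone
- filling_knife: filling knife lying on the table behind the rack; leave alone
Mind the look-alikes: they are no part of the job. What is shaped like the capping1 but brown is not meant. What is shaped like the capping2 but yellow is not meant.

How it is judged:
By the outcome, as a careful person would: the job done as asked, in the order asked, and still so for the second after the job is handed in, with the robot touching nothing.
Of capping1, capping2, capping3, capping4, capping5 only 3 to 5 are there at a start; the rules pass over those that are not, and their reading is None.
At some moment in a run one of capping1, capping2, capping3, capping4, capping5, brush may be knocked a few centimetres aside while the robot is not near it.
It also fails if it takes over 210 s, if anything falls off the work surface, if the arm or the gripper's body presses on something with over 40 N, if the wrist force passes 120 N, or if a joint passes its speed limit or range.

## Working session

There is one attempt and no reset: what is moved stays moved. The work goes in short steps, Python scripts to look and compute and a shell command to move; the robot and the scene stay as the last step left them, time stands still between calls to the robot, and variables do not carry over. Pictures are saved under pics/ and viewed, at most 14 in all, crops included, and the job is handed in when it is done.

```bash
mkdir -p pics; ls; python3 - <<'E'
from rig import *
import cv2, numpy as np
print(state()); print(grip_point_offset)
for c in ("side","top","wrist"):
    im=get_image(c); cv2.imwrite(f"pics/{c}0.png",cv2.resize(im[:,:,::-1],(800,600)))
    m=camera_model(c); R=np.array(m["R"]); print(c,m["fx"],m["dist"],(-R.T@np.array(m["t"])).round(3),R[2].round(2))
    for n in ("capping1","tub","ring_grip","rinsepot","brush","brush_tip","tray","bar_mid","tape1","jar1","sanding_block"):
        try:
            for d in recognise(n,c): print(c,n,np.round(d["xyz"],3),round(d["p"],2))
        except Exception as e: print(n,e)
E
```

```text
pics
{'time_s': 0.0, 'joint_positions': array([-79.90345306,  24.93610872,   1.4323461 ,  90.1910265 ,
        -0.66394658,  64.97114354,  -4.30311437]), 'joint_vel': array([0.07173466, 0.0057384 , 0.04915515, 0.00319603, 0.12955831,
       0.07865724, 0.003545  ]), 'effort': array([-6.46400053e-05, -6.70478296e+01,  1.02463659e+00, -3.16205406e+01,
        1.54475891e-02,  1.26069455e-02,  7.92159256e-06]), 'tcp_pos': array([0.17199292, 0.60062156, 0.40391677]), 'tcp_rot': array([[-9.61356022e-01,  2.75308054e-01, -2.71890166e-04],
       [ 2.75308139e-01,  9.61354792e-01, -1.54677040e-03],
       [-1.64455434e-04, -1.56185061e-03, -9.99998767e-01]]), 'contact_force': array([-0.2854714 , -0.09977969,  0.78807402]), 'moment': array([ 0.00117842, -0.04839781, -0.03821792]), 'gripper_force': 0.0, 'gripper_width': 0.08534710360452086}
0.1547
side 447.01411863075435 [-0.03441255  0.          0.          0.          0.        ] [ 0.274 -0.976  1.274] [ 0.19  0.63 -0.75]
side capping1 [ 0.438 -0.042  0.072] 0.81
side capping1 [0.433 0.326 0.066] 0.79
side capping1 [0.346 0.226 0.051] 0.79

[... 1489 characters left out ...]
op brush_tip [0.742 0.125 0.003] 0.47
top tray [ 0.448 -0.376  0.004] 0.8
top tray [ 0.597 -0.287  0.09 ] 0.58
top bar_mid [0.709 0.284 0.031] 0.73
top tape1 [0.549 0.26  0.024] 0.66
top tape1 [0.548 0.083 0.021] 0.61
top tape1 [ 0.736 -0.2    0.086] 0.22
top tape1 [ 0.435 -0.17   0.016] 0.17
top jar1 [ 0.767 -0.094  0.082] 0.79
top jar1 [ 0.739 -0.201  0.085] 0.59
top sanding_block [0.712 0.284 0.034] 0.59
top sanding_block [0.422 0.143 0.071] 0.53
wrist 268.99997723558795 [-0.02586748  0.          0.          0.          0.        ] [0.108 0.619 0.374] [ 0.26 -0.07 -0.96]
wrist capping1 [0.344 0.418 0.009] 0.67
wrist capping1 [0.356 0.272 0.044] 0.55
wrist capping1 [0.446 0.174 0.006] 0.45
```

View pics/top0.png

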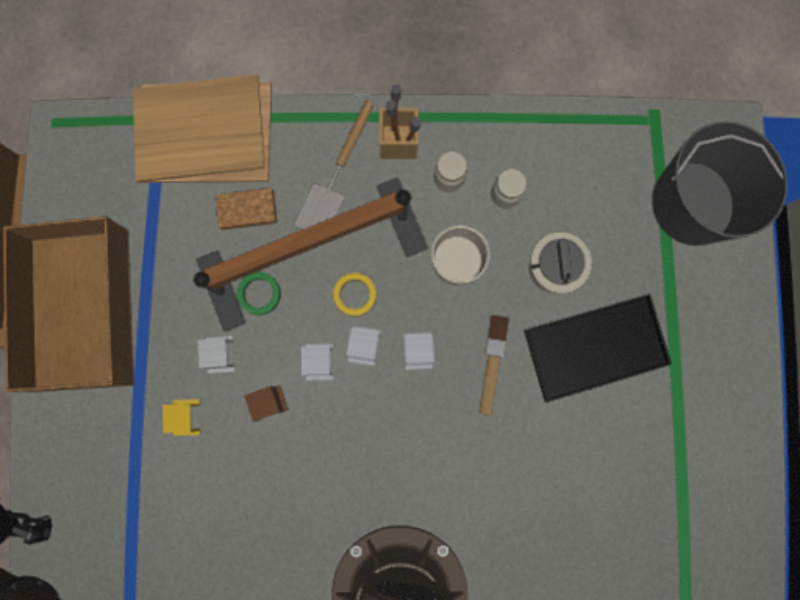

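View pics/side0.png

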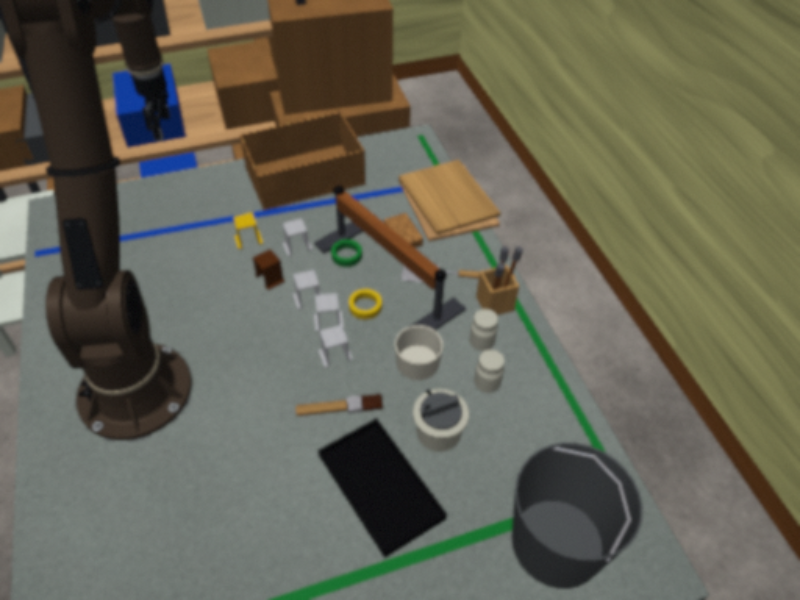

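Standing bare-aluminium cappings in the 800 px top view: (214,353), (316,360), (363,345), (419,350). The yellow one (181,418) and brown one (265,402) are the look-alikes, so they stay. The brush is at (493,365) with its bristles away from the robot. I'll fit models to both views and check with an enlarged crop.

```bash
cat > h.py <<'E'
from rig import *
import cv2, numpy as np, itertools
from scipy.optimize import minimize
def proj(P,m):
    R=np.array(m["R"],float); t=np.array(m["t"],float)
    K=np.array([[m["fx"],0,m["cx"]],[0,m["fy"],m["cy"]],[0,0,1]])
    return cv2.projectPoints(np.array(P,float).reshape(-1,3),cv2.Rodrigues(R)[0],t,K,np.array(m["dist"]))[0].reshape(-1,2)
def ray(uv,m):
    R=np.array(m["R"],float); t=np.array(m["t"],float)
    K=np.array([[m["fx"],0,m["cx"]],[0,m["fy"],m["cy"]],[0,0,1]])
    p=cv2.undistortPoints(np.array([[uv]],float),K,np.array(m["dist"]))[0,0]
    return -R.T@t, R.T@np.array([p[0],p[1],1])
def at_z(uv,m,z):
    o,d=ray(uv,m); return o+d*(z-o[2])/d[2]
def tri(obs):
    A=np.zeros((3,3));b=np.zeros(3)
    for uv,m in obs:
        o,d=ray(uv,m); d=d/np.linalg.norm(d); M=np.eye(3)-np.outer(d,d); A+=M;b+=M@o
    return np.linalg.solve(A,b)
CAP=[((-25,-21),(-25,25),(0,70)),((21,25),(-25,25),(0,70)),((-25,25),(-25,25),(66,70)),((-33,-25),(-25,25),(0,4)),((25,33),(-25,25),(0,4))]
BRUSH=[((-90,20),(-11,11),(0,16)),((20,95),(-17,17),(0,16))]
def sil(boxes,x,y,yaw,m,s=4,z=0):
    im=np.zeros((384*s,512*s),np.uint8); c,sn=np.cos(yaw),np.sin(yaw)
    for b in boxes:
        P=np.array(list(itertools.product(*b)))/1000
        P=np.c_[x+c*P[:,0]-sn*P[:,1],y+sn*P[:,0]+c*P[:,1],P[:,2]+z]
        h=cv2.convexHull((proj(P,m)*s+(s-1)/2).astype(np.float32))
        cv2.fillConvexPoly(im,h.round().astype(np.int32),255)
    return cv2.resize(im,(512,384),interpolation=cv2.INTER_AREA)/255.
def fit(boxes,x,y,masks,yaws,s=4,z=0):
    """masks: list of (mask,model)"""
    def cost(q): 
        r=0
        for k,m in masks:
            S=sil(boxes,q[0],q[1],q[2],m,s,z); r+=1-np.minimum(S,k).sum()/np.maximum(S,k).sum()
        return r/len(masks)
    best=None
    for a in yaws:
        o=minimize(cost,[x,y,a],method="Nelder-Mead",options=dict(initial_simplex=[[x,y,a],[x+.01,y,a],[x,y+.01,a],[x,y,a+.2]],maxiter=60))
        if best is None or o.fun<best.fun: best=o
    return best
def grey(im):  # bare aluminium?
    return im
def capfit(cams,pred=lambda p:True):
    ms={}; ims={}
    for c in cams:
        ims[c]=get_image(c); ms[c]=(camera_model(c),cut_out("capping1",c))
    out=[]
    m0,L0=ms[cams[0]]
    for d in L0:
        k=d["mask"]; col=ims[cams[0]][k].mean(0)
        if col.max()-col.min()>25: continue
        v,u=np.argwhere(k).mean(0); p=at_z((u,v),m0,.06)
        obs=[(k.astype(float),m0)]
        for c in cams[1:]:
            m,L=ms[c]; q=proj([p[0],p[1],.045],m)[0]
            g=[(np.hypot(*(np.argwhere(e["mask"]).mean(0)[::-1]-q)),i) for i,e in enumerate(L)]
            if g and min(g)[0]<14: obs.append((L[min(g)[1]]["mask"].astype(float),m))
        o=fit(CAP,p[0],p[1],obs,np.radians([0,45,90,135]))
        out.append(o.x); print("cap",o.x[:2].round(4),"yaw",np.degrees(o.x[2]).round(1),"cost",round(o.fun,3),"views",len(obs),"p",round(d["p"],2),col.round())
    return out
E
python3 - <<'E'
from h import *
capfit(["top","side"])
mt,ms=camera_model("top"),camera_model("side")
for c in("top","side"):get_image(c)
k=[(max(cut_out("brush",c),key=lambda d:d["p"])["mask"],camera_model(c)) for c in("top","side")]
for a,m in k: print("brush mask",a.sum(),np.argwhere(a).mean(0)[::-1])
o=fit(BRUSH,.434,-.175,[(a.astype(float),m) for a,m in k],np.radians([-10,10]));print("brush",o.x,o.fun)
s=.64
A=tri([((403*s,197*s),mt),((440*s,275*s),ms)]);B=tri([((202*s,279*s),mt),((339*s,190*s),ms)])
print("balls",A,B,np.linalg.norm(A-B),np.degrees(np.arctan2(*(B-A)[1::-1])))
it=get_image("top"); cv2.imwrite("pics/crop_top.png",cv2.resize(it[190:285,90:300,::-1],(800,362),interpolation=cv2.INTER_CUBIC))
E
```

```text
cap [ 0.4434 -0.0359] yaw 185.1 cost 0.1 views 2 p 0.9 [155. 156. 162.]
cap [0.4536 0.0639] yaw -9.8 cost 0.105 views 2 p 0.74 [153. 154. 158.]
cap [0.4366 0.3326] yaw 3.3 cost 0.177 views 2 p 0.62 [150. 151. 151.]
brush mask 569 [315.04920914 230.70826011]
brush mask 411 [218.80048662 258.76155718]
brush [ 0.41364394 -0.17227389 -0.17360052] 0.18772875362302088
balls [ 0.69861608 -0.00738227  0.15564266] [0.55758158 0.33226332 0.16033568] 0.36779325832462734 112.55018946985496
```

View pics/crop_top.png

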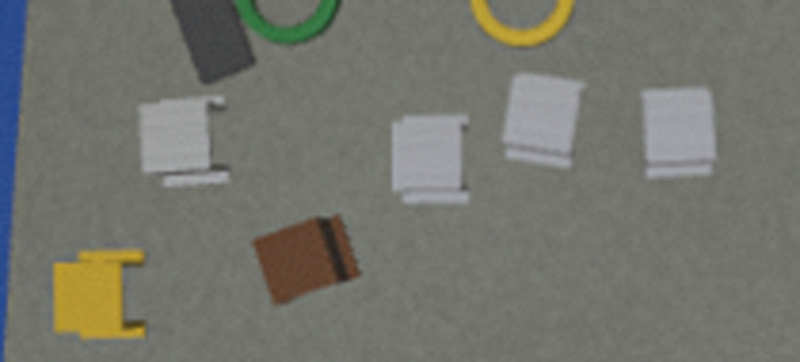

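The crop confirms four grey-white aluminium cappings at (175,135), (430,155), (542,118) and (678,130). The brown one (305,260) and the yellow one (100,295) are excluded. Starting with the leftmost.

```bash
cat >> h.py <<'E'
def plan(g,yaw,note=""):
    """grasp-point target g, tool-y azimuth yaw deg (mod 180), tool straight down. prints turn then shift in the turned tool axes"""
    s=state(); R=np.array(s["tcp_rot"]); p=np.array(s["tcp_pos"])
    from scipy.spatial.transform import Rotation as Ro
    best=None
    for a in (yaw,yaw+180):
        a=np.radians(a); y=np.array([np.cos(a),np.sin(a),0]); z=np.array([0,0,-1.]); T=np.c_[np.cross(y,z),y,z]
        v=Ro.from_matrix(R.T@T).as_rotvec()
        if best is None or np.linalg.norm(v)<np.linalg.norm(best[0]): best=(v,T)
    v,T=best
    d=T.T@(np.array(g)-T[:,2]*grip_point_offset-p)*1000
    print(note,"turn",v.round(3),"then shift",d.round(1),"j",s["joint_positions"].round(),"w",round(s["gripper_width"],3),"F",s["contact_force"].round(1),"t",round(s["time_s"],1))
def where():
    s=state(); R=np.array(s["tcp_rot"]); g=np.array(s["tcp_pos"])+R[:,2]*grip_point_offset
    print("grasp pt",g.round(4),"yaw y",np.degrees(np.arctan2(R[1,1],R[0,1])).round(1),"z",R[:,2].round(3),"w",round(s["gripper_width"],4),"gf",round(s["gripper_force"],1),"F",s["contact_force"].round(1),"j",s["joint_positions"].round(),"t",round(s["time_s"],1))
E
python3 -m crank '[[[0,0,0.1],[0,0,0],1],[[0,0,0.1],[0,0,0],1],[[0,0,0.1],[0,0,0],1],[[0,0,0.1],[0,0,0],1],[[0,0,0.1],[0,0,0],1],[[0,0,0.1],[0,0,0],1],[[0,0,0.1],[0,0,0],1],[[0,0,0.1],[0,0,0],1],[[0,0,0.1],[0,0,0],1],[[0,0,0.1],[0,0,0],1],[[0,0,0.1],[0,0,0],1],[[0,0,0.1],[0,0,0],1],[[0,0,0],[0,0,0],1],[[0,0,0],[0,0,0],1]]' 60
python3 -c "
from h import *
where();plan([.4366,.3326,.15],3.3)"
```

```text
time_s: 3.42
tcp_pos: [0.1719, 0.6009, 0.4047]
tcp_rot: [[-0.095, 0.995, 0.0], [0.995, 0.095, -0.0], [-0.0, 0.0, -1.0]]
contact_force: [1.2, 0.0, 0.0]
gripper_width: 0.0855
gripper_force: 0.0
grasp pt [0.1719 0.6009 0.25  ] yaw y 5.5 z [ 0. -0. -1.] w 0.0855 gf 0.0 F [1.2 0.  0. ] j [-91.  25.  17.  91.  -8.  65. -66.] t 3.4
 turn [0.    0.    0.038] then shift [-283.1  248.9  100. ] j [-91.  25.  17.  91.  -8.  65. -66.] w 0.085 F [1.2 0.  0. ] t 3.4
```

```bash

python3 -m crank '[[[0,0,0.04],[0,0,0],1],[[0,0,0],[-22,19,4],1],[[0,0,0],[-22,19,4],1],[[0,0,0],[-22,19,4],1],[[0,0,0],[-22,19,4],1],[[0,0,0],[-22,19,4],1],[[0,0,0],[-22,19,4],1],[[0,0,0],[-22,19,4],1],[[0,0,0],[-22,19,4],1],[[0,0,0],[-22,19,4],1],[[0,0,0],[-22,19,4],1],[[0,0,0],[-22,19,4],1],[[0,0,0],[-22,19,4],1],[[0,0,0],[-19,21,0],1],[[0,0,0],[0,0,0],1],[[0,0,0],[0,0,0],1]]' 60 >/dev/null
python3 - <<'E'
from h import *
where()
im=get_image("wrist"); cv2.imwrite("pics/w1.png",im[:,:,::-1])
capfit(["wrist"])
plan([.4366,.3326,.15],3.3)
E
```

```text
grasp pt [0.4368 0.3297 0.2022] yaw y 2.9 z [ 0.001 -0.    -1.   ] w 0.0852 gf 0.0 F [-0.9  1.   0.3] j [-60.  21.  23. 106. -10.  55. -30.] t 4.8
cap [0.4379 0.334 ] yaw 3.5 cost 0.023 views 1 p 0.64 [183. 186. 186.]
cap [0.4243 0.1487] yaw 181.4 cost 0.83 views 1 p 0.62 [138. 137. 136.]
 turn [-0.    -0.001 -0.003] then shift [ 0.4  2.  52. ] j [-60.  21.  22. 106. -10.  55. -30.] w 0.085 F [ 0.2  0.6 -0.6] t 4.9
```

View pics/w1.png

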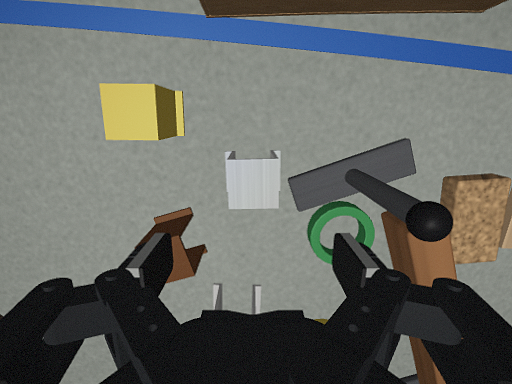

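The wrist view shows the wanted capping at (253,180), the rack's ball at (430,222) and the green tape at (340,230). The fit is very good at (0.438, 0.334). Descending and gripping high.

```bash

python3 -m crank '[[[0,0,0.01],[4,1,20],1],[[0,0,0],[0,0,20],1],[[0,0,0],[0,0,20],1],[[0,0,0],[0,0,20],1],[[0,0,0],[0,0,20],1],[[0,0,0],[0,0,20],1],[[0,0,0],[0,0,12],1],[[0,0,0],[0,0,12],1],[[0,0,0],[0,0,0],1],[[0,0,0],[0,0,0],0],[[0,0,0],[0,0,0],-0.5],[[0,0,0],[0,0,0],-1],[[0,0,0],[0,0,0],-1],[[0,0,0],[0,0,0],-1],[[0,0,0],[0,0,0],-1],[[0,0,0],[0,0,0],-1],[[0,0,0],[0,0,0],-1],[[0,0,0],[0,0,0],-1]]' 40 >/dev/null
python3 -c "
from h import *
where()"
python3 -m crank '[[[0,0,0],[0,0,-10],-1],[[0,0,0],[0,0,-20],-1],[[0,0,0],[0,0,-30],-1],[[0,0,0],[0,0,-30],-1],[[0,0,0],[0,0,-30],-1],[[0,0,0],[0,0,-30],-1],[[0,0,0],[0,0,-30],-1],[[0,0,0],[0,0,-20],-1],[[0,0,0],[0,0,-20],-1],[[0,0,0],[0,0,0],-1],[[0,0,0],[0,0,0],-1]]' 40 >/dev/null
python3 - <<'E'
from h import *
where()
im=get_image("wrist"); cv2.imwrite("pics/w2.png",im[:,:,::-1])
plan([.628,.162,.26],22.5)
E
```

```text
grasp pt [0.4366 0.3361 0.0592] yaw y 2.4 z [ 0.001  0.002 -1.   ] w 0.0497 gf 41.7 F [-2.1  0.6  6.7] j [-56.  32.  18. 113. -16.  37. -26.] t 6.4
grasp pt [0.4364 0.3353 0.2794] yaw y 2.4 z [ 0.002  0.002 -1.   ] w 0.0498 gf 41.7 F [-0.9 -0.7 -1.5] j [-62.  17.  24. 100.  -8.  65. -33.] t 7.3
 turn [ 0.    -0.    -0.351] then shift [-233.3  111.3   18.2] j [-62.  17.  24. 100.  -8.  65. -33.] w 0.049 F [-0.5  0.  -1.6] t 7.4
```

View pics/w2.png

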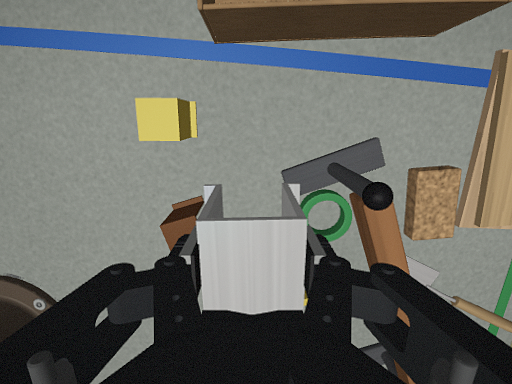

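```bash
cat > bar.py <<'E'
from h import *
def bm(im,roi):
    im=im.astype(float); r,g,b=im[...,0],im[...,1],im[...,2]
    k=((r-b)>35)&(r>60)&(r/(g+1)>1.25)
    z=np.zeros_like(k); x0,y0,x1,y1=roi; z[y0:y1,x0:x1]=k[y0:y1,x0:x1]
    n,l,st,_=cv2.connectedComponentsWithStats(z.astype(np.uint8)); return l==1+np.argmax(st[1:,4])
BAR=[((-15,15),(-175,175),(110,155))]
def cost(q,ks):
    r=0
    for k,m in ks:
        S=sil(BAR,*q,m,4); w=1-np.minimum(S,k).sum()/np.maximum(S,k).sum(); r+=w
    return r
T=cv2.resize(cv2.imread("pics/top0.png"),(512,384),interpolation=cv2.INTER_AREA)[:,:,::-1]
S=cv2.resize(cv2.imread("pics/side0.png"),(512,384),interpolation=cv2.INTER_AREA)[:,:,::-1]
kt=bm(T,(120,115,275,190)); ks=bm(S,(205,110,290,185)); print(kt.sum(),ks.sum())
mt,ms=camera_model("top"),camera_model("side")
for nm,kk in (("both",[(kt,mt),(ks,ms)]),("top",[(kt,mt)]),("side",[(ks,ms)])):
    a=np.radians(22.5); q0=np.array([.628,.162,a])
    o=minimize(cost,q0,args=(kk,),method="Nelder-Mead",options=dict(initial_simplex=[q0,q0+[.006,0,0],q0+[0,.006,0],q0+[0,0,.04]]))
    print(nm,o.x[:2].round(4),np.degrees(o.x[2]).round(2),o.fun/len(kk))
E
python3 bar.py
```

```text
1525 1172
both [0.6327 0.1656] 22.31 0.25716662556332204
top [0.628  0.1642] 22.5 0.20872732323820387
side [0.6312 0.1757] 22.69 0.282432708887395
```

```bash

python3 -m crank '[[[0,0,-0.1],[0,0,0],-1],[[0,0,-0.1],[0,0,0],-1],[[0,0,-0.1],[0,0,0],-1],[[0,0,-0.05],[0,0,0],-1],[[0,0,0],[-8,20,0],-1],[[0,0,0],[-8,20,0],-1],[[0,0,0],[-8,20,0],-1],[[0,0,0],[-8,20,0],-1],[[0,0,0],[-8,20,0],-1],[[0,0,0],[0,0,0],-1],[[0,0,0],[0,0,0],-1]]' 40 >/dev/null
python3 - <<'E'
from h import *
where()
im=get_image("wrist"); cv2.imwrite("pics/w3.png",im[:,:,::-1])
E
```

```text
grasp pt [0.5441 0.3354 0.276 ] yaw y 22.4 z [-0.002 -0.002 -1.   ] w 0.0495 gf 41.9 F [-0.1 -0.4 -0.9] j [-51.  26.  21.  87. -10.  69.  -5.] t 8.3
```

View pics/w3.png

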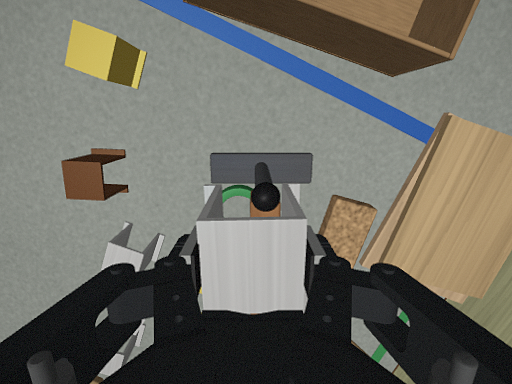

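```bash
python3 - <<'E'
from h import *
s=state(); m=camera_model("wrist"); Rt=np.array(s["tcp_rot"]); pt=np.array(s["tcp_pos"])
Rc=np.array(m["R"]); C=-Rc.T@np.array(m["t"]); Rrel=Rt.T@Rc.T; Crel=Rt.T@(C-pt)
def cam(g,yaw):
    a=np.radians(yaw); y=np.array([np.cos(a),np.sin(a),0]); z=np.array([0,0,-1.]); T=np.c_[np.cross(y,z),y,z]
    p=np.array(g)-z*grip_point_offset; R=(T@Rrel).T; return dict(m,R=R,t=-R@(p+T@Crel))
m1,m2=cam([.4368,.3297,.2022],2.9),cam([.4364,.3353,.2794],2.4)
for f,mm,uv in (("w1",m1,(429,222)),("w2",m2,(377,196)),("w3",m,(265,197))):
    im=cv2.imread(f"pics/{f}.png").max(2); c=cv2.HoughCircles(cv2.GaussianBlur(im,(3,3),0)[uv[1]-35:uv[1]+35,uv[0]-35:uv[0]+35],cv2.HOUGH_GRADIENT,1,20,param1=80,param2=8,minRadius=8,maxRadius=28)
    print(f,None if c is None else (c[0,:3]+[uv[0]-35,uv[1]-35,0]).round(1).tolist(), at_z(uv,mm,.157).round(4))
print(tri([((429,222),m1),((377,196),m2),((265,197),m)]),tri([((429,222),m1),((265,197),m)]),tri([((377,196),m2),((265,197),m)]))
# bar axis direction check in w3: top-view balls
mt,ms=camera_model("top"),camera_model("side")
for u in((403,197),(202,279)): print(at_z((u[0]*.64,u[1]*.64),mt,.157).round(4))
plan([.5817,.2746,.262],22.4)
E
```

```text
w1 [[430.5, 218.5, 22.9], [407.5, 204.5, 16.6], [442.5, 200.5, 12.2]] [0.5578 0.3339 0.157 ]
w2 [[376.5, 195.5, 14.5], [370.5, 216.5, 26.3], [353.5, 192.5, 19.4]] [0.5569 0.3343 0.157 ]
w3 [[265.5, 196.5, 14.1], [238.5, 202.5, 14.9], [244.5, 179.5, 9.6]] [0.5568 0.3348 0.157 ]
[0.55644648 0.33477485 0.15856843] [0.5565063  0.33489148 0.15880768] [0.55681341 0.33456019 0.15717244]
[ 0.6978 -0.0073  0.157 ]
[0.5564 0.3332 0.157 ]
 turn [-0.003  0.001  0.   ] then shift [-71.5  11.8  14.4] j [-51.  26.  21.  87. -10.  69.  -5.] w 0.05 F [-1.1 -0.  -1.4] t 8.3
```

```bash

python3 -m crank '[[[0,0,0],[-15,3,0],-1],[[0,0,0],[-20,3,0],-1],[[0,0,0],[-20,4,0],-1],[[0,0,0],[-10.5,1.5,10],-1],[[0,0,0],[0,0,10],-1],[[0,0,0],[0,0,0],-1],[[0,0,0],[0,0,0],-1]]' 40 >/dev/null
python3 -c "
from h import *
where();plan([.5797,.2791,.150],22.46)"
```

```text
grasp pt [0.5776 0.2817 0.2565] yaw y 22.6 z [-0.003 -0.    -1.   ] w 0.0493 gf 41.9 F [ 0.  -0.1 -1.2] j [-45.  27.  22.  88. -11.  67.   1.] t 8.9
 turn [-0.003 -0.001  0.002] then shift [ -3.    0.5 106.5] j [-45.  27.  22.  88. -11.  67.   1.] w 0.049 F [ 0.  -0.1 -1.2] t 8.9
```

```bash

python3 -m crank '[[[0,0,0],[-2,0.5,15],-1],[[0,0,0],[0,0,15],-1],[[0,0,0],[0,0,15],-1],[[0,0,0],[0,0,15],-1],[[0,0,0],[0,0,10],-1],[[0,0,0],[0,0,10],-1],[[0,0,0],[0,0,5],-1],[[0,0,0],[0,0,5],-1],[[0,0,0],[0,0,5],-1],[[0,0,0],[0,0,0],-1],[[0,0,0],[0,0,0],-1]]' 40 >/dev/null
python3 -c "
from h import *
where();plan([.5797,.2791,.150],22.46)"
```

```text
grasp pt [0.5809 0.2787 0.1632] yaw y 22.4 z [ 0.  0. -1.] w 0.0492 gf 41.9 F [-0.4 -0.1 -0.6] j [-44.  32.  20.  94. -13.  56.   3.] t 9.8
 turn [ 0. -0. -0.] then shift [ 0.9 -0.9 13.2] j [-44.  32.  20.  94. -13.  56.   3.] w 0.049 F [-0.4 -0.1 -0.6] t 9.8
```

```bash

python3 -m crank '[[[0,0,0],[0,-1,4],-1],[[0,0,0],[0,0,4],-1],[[0,0,0],[0,0,3],-1],[[0,0,0],[0,0,2],-1],[[0,0,0],[0,0,0],-1],[[0,0,0],[0,0,0],-1]]' 40 | tail -3
python3 -m crank '[[[0,0,0],[0,0,0],-0.2],[[0,0,0],[0,0,0],0.2],[[0,0,0],[0,0,0],0.5],[[0,0,0],[0,0,0],0.8],[[0,0,0],[0,0,0],0.8],[[0,0,0],[0,0,0],0.8]]' 40 | tail -3
python3 -m crank '[[[0,0,0],[0,0,-10],0.8],[[0,0,0],[0,0,-20],0.8],[[0,0,0],[0,0,-30],1],[[0,0,0],[0,0,-30],1],[[0,0,0],[0,0,-30],1],[[0,0,0],[0,0,0],1],[[0,0,0],[0,0,0],1]]' 40 | tail -3
python3 - <<'E'
from h import *
where()
im=get_image("wrist"); cv2.imwrite("pics/w4.png",im[:,:,::-1])
capfit(["top","side"])
E
```

```text
contact_force: [0.0, 0.5, -0.5]
gripper_width: 0.0496
gripper_force: 41.9
contact_force: [0.3, -0.3, -0.8]
gripper_width: 0.0771
gripper_force: 0.0
contact_force: [-0.3, -0.2, -0.2]
gripper_width: 0.0856
gripper_force: 0.0
grasp pt [0.5809 0.2785 0.2728] yaw y 22.4 z [ 0.004  0.002 -1.   ] w 0.0856 gf 0.0 F [-0.3 -0.2 -0.2] j [-45.  26.  22.  87. -10.  69.   1.] t 11.4
cap [ 0.4435 -0.0373] yaw 1.4 cost 0.145 views 2 p 0.93 [175. 177. 183.]
cap [0.4234 0.1462] yaw 180.0 cost 0.193 views 2 p 0.83 [175. 176. 182.]
cap [0.4539 0.0635] yaw -9.3 cost 0.11 views 2 p 0.83 [171. 173. 177.]
cap [0.5939 0.2928] yaw 24.9 cost 0.305 views 1 p 0.75 [160. 160. 157.]
```

View pics/w4.png

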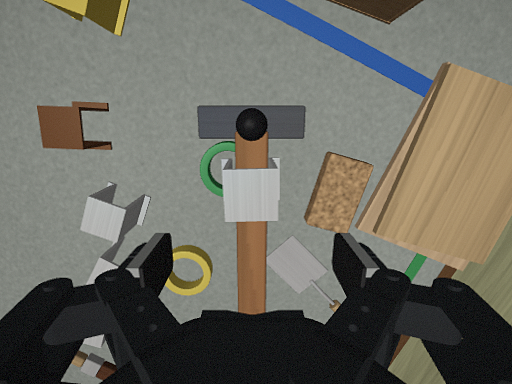

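The picture shows the capping astride the bar at (250,195), centred. Next is the capping at (0.423, 0.146).

```bash

python3 -m crank '[[[0,0,0.1],[0,0,0],1],[[0,0,0.1],[0,0,0],1],[[0,0,0.1],[0,0,0],1],[[0,0,0.09],[0,0,0],1],[[0,0,0],[-16.5,-19.6,0],1],[[0,0,0],[-16.5,-19.6,0],1],[[0,0,0],[-16.5,-19.6,0],1],[[0,0,0],[-16.5,-19.6,0],1],[[0,0,0],[-16.5,-19.6,5],1],[[0,0,0],[-16.5,-19.6,10],1],[[0,0,0],[-16.5,-19.6,20],1],[[0,0,0],[-16.5,-19.6,20],1],[[0,0,0],[0,0,0],1],[[0,0,0],[0,0,0],1]]' 40 >/dev/null
python3 - <<'E'
from h import *
where()
for q in capfit(["wrist"]):
  if abs(q[1]-.146)<.04: plan([q[0],q[1],.059],np.degrees(q[2]))
E
```

```text
grasp pt [0.4213 0.1448 0.2138] yaw y 0.1 z [-0.003 -0.001 -1.   ] w 0.0853 gf 0.0 F [ 0.6  0.  -0.1] j [-50.  11.  29. 118.  -6.  53. -18.] t 12.8
cap [0.6347 0.2915] yaw -1.1 cost 0.186 views 1 p 0.93 [120. 119. 118.]
cap [ 0.4473 -0.0354] yaw 184.6 cost 0.761 views 1 p 0.82 [123. 123. 121.]
cap [0.4276 0.1481] yaw 1.3 cost 0.046 views 1 p 0.81 [173. 177. 177.]
cap [0.4572 0.0646] yaw -10.4 cost 0.047 views 1 p 0.81 [159. 159. 157.]
 turn [ 0.001 -0.    -0.021] then shift [  1.6   3.8 156.3] j [-50.  11.  29. 118.  -6.  53. -18.] w 0.086 F [0.8 1.3 0.1] t 12.9
```

```bash

python3 -m crank '[[[0,0,-0.02],[1.5,3.5,20],1],[[0,0,0],[0,0,20],1],[[0,0,0],[0,0,20],1],[[0,0,0],[0,0,20],1],[[0,0,0],[0,0,20],1],[[0,0,0],[0,0,20],1],[[0,0,0],[0,0,20],1],[[0,0,0],[0,0,15],1],[[0,0,0],[0,0,0],1],[[0,0,0],[0,0,0],0],[[0,0,0],[0,0,0],-0.5],[[0,0,0],[0,0,0],-1],[[0,0,0],[0,0,0],-1],[[0,0,0],[0,0,0],-1],[[0,0,0],[0,0,0],-1],[[0,0,0],[0,0,0],-1],[[0,0,0],[0,0,0],-1],[[0,0,0],[0,0,0],-1]]' 40 >/dev/null
python3 -c "
from h import *
where()"
python3 -m crank '[[[0,0,0],[0,0,-10],-1],[[0,0,0],[0,0,-20],-1],[[0,0,0],[0,0,-30],-1],[[0,0,0],[0,0,-30],-1],[[0,0,0],[0,0,-30],-1],[[0,0,0],[0,0,-30],-1],[[0,0,0],[0,0,-30],-1],[[0,0,0],[0,0,-20],-1],[[0,0,0],[0,0,0],-1],[[0,0,-0.1],[0,0,0],-1],[[0,0,-0.1],[0,0,0],-1],[[0,0,-0.1],[0,0,0],-1],[[0,0,-0.08],[0,0,0],-1],[[0,0,0],[0,0,0],-1],[[0,0,0],[0,0,0],-1]]' 40 >/dev/null
python3 -c "
from h import *
where();u=np.array([-.382,.924])
for s in(.042,-.042,-.125): print((np.array([.6274,.1636])+u*s).round(4))
plan([.6114,.2024,.26],22.46)"
```

```text
grasp pt [0.4277 0.148  0.0611] yaw y 1.3 z [ 0.002  0.001 -1.   ] w 0.0496 gf 42.2 F [ 0.  -0.5  7.4] j [-42.  26.  22. 126. -19.  30.  -5.] t 14.4
grasp pt [0.4264 0.1472 0.26  ] yaw y 22.9 z [-0. -0. -1.] w 0.0492 gf 42.1 F [ 0.6 -0.1 -1.9] j [-50.   8.  28. 114.  -4.  59.   2.] t 15.7
[0.6114 0.2024]
[0.6434 0.1248]
[0.6751 0.0481]
 turn [-0.    -0.     0.007] then shift [-19.6 192.    0. ] j [-50.   8.  28. 114.  -4.  59.   2.] w 0.049 F [ 0.6 -0.1 -1.9] t 15.7
```

```bash

python3 -m crank '[[[0,0,0.007],[-2.5,16,0],-1],[[0,0,0],[-2.5,24,0],-1],[[0,0,0],[-2.5,24,0],-1],[[0,0,0],[-2.5,24,0],-1],[[0,0,0],[-2.5,24,0],-1],[[0,0,0],[-2.5,24,0],-1],[[0,0,0],[-2.5,24,0],-1],[[0,0,0],[-2,16,0],-1],[[0,0,0],[0,16,0],-1],[[0,0,0],[0,0,0],-1],[[0,0,0],[0,0,0],-1],[[0,0,0],[0,0,0],-1]]' 40 >/dev/null
python3 -c "
from h import *
where();
plan([.6114,.2024,.152],22.46)"
```

```text
grasp pt [0.6108 0.2031 0.2597] yaw y 22.5 z [-0.001 -0.001 -1.   ] w 0.0494 gf 42.2 F [-0.5  0.   0. ] j [-41.  28.  28.  88. -14.  68.  12.] t 16.7
 turn [-0.001  0.     0.001] then shift [-9.000e-01  1.000e-01  1.077e+02] j [-41.  28.  28.  88. -14.  68.  12.] w 0.049 F [-0.5  0.   0. ] t 16.7
```

```bash

python3 -m crank '[[[0,0,0],[0,0,15],-1],[[0,0,0],[0,0,15],-1],[[0,0,0],[0,0,15],-1],[[0,0,0],[0,0,15],-1],[[0,0,0],[0,0,10],-1],[[0,0,0],[0,0,10],-1],[[0,0,0],[0,0,10],-1],[[0,0,0],[0,0,6],-1],[[0,0,0],[0,0,5],-1],[[0,0,0],[0,0,5],-1],[[0,0,0],[0,0,2],-1],[[0,0,0],[0,0,0],-1],[[0,0,0],[0,0,0],-1]]' 40 >/dev/null
python3 -c "
from h import *
where()"
python3 -m crank '[[[0,0,0],[0,0,0],-0.2],[[0,0,0],[0,0,0],0.2],[[0,0,0],[0,0,0],0.5],[[0,0,0],[0,0,0],0.8],[[0,0,0],[0,0,0],0.8],[[0,0,0],[0,0,0],0.8],[[0,0,0],[0,0,-10],0.8],[[0,0,0],[0,0,-20],0.8],[[0,0,0],[0,0,-30],1],[[0,0,0],[0,0,-30],1],[[0,0,0],[0,0,-30],1],[[0,0,0],[0,0,0],1],[[0,0,0],[0,0,0],1]]' 40 | tail -3
python3 - <<'E'
from h import *
where()
im=get_image("wrist"); cv2.imwrite("pics/w5.png",im[:,:,::-1])
capfit(["top","side"])
plan([.456,.064,.2],-9.8)
E
```

```text
grasp pt [0.6117 0.2035 0.1523] yaw y 22.6 z [ 0.  0. -1.] w 0.0493 gf 42.2 F [ 0.1  0.1 -1.2] j [-40.  33.  26.  95. -17.  55.  14.] t 17.8
contact_force: [-1.5, -0.6, -1.4]
gripper_width: 0.0854
gripper_force: 0.0
grasp pt [0.6125 0.2035 0.2748] yaw y 22.6 z [ 0.004  0.002 -1.   ] w 0.0854 gf 0.0 F [-1.5 -0.6 -1.4] j [-42.  27.  28.  87. -13.  69.  11.] t 18.9
cap [0.4525 0.0634] yaw -10.0 cost 0.2 views 2 p 0.9 [177. 178. 184.]
cap [ 0.4427 -0.0363] yaw 186.9 cost 0.101 views 2 p 0.8 [177. 179. 185.]
cap [0.6308 0.206 ] yaw 44.4 cost 0.482 views 1 p 0.79 [156. 155. 152.]
cap [ 0.7492 -0.2081] yaw -29.0 cost 0.161 views 1 p 0.63 [155. 150. 136.]
 turn [-0.002  0.001  0.566] then shift [-163.9 -129.1   70.9] j [-42.  27.  28.  87. -13.  69.  11.] w 0.086 F [-0.3  0.1 -0.2] t 19.1
```

View pics/w5.png

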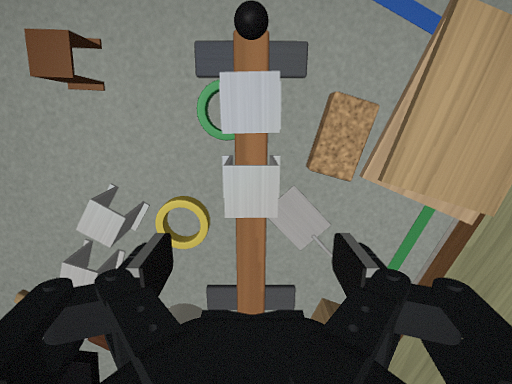

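Two cappings now hang, at (250,100) and (250,190). Next is the one at (0.456, 0.064), yaw about −10°.

```bash

python3 -m crank '[[[0,0,0.1],[0,0,0],1],[[0,0,0.1],[0,0,0],1],[[0,0,0.1],[0,0,0],1],[[0,0,0.1],[0,0,0],1],[[0,0,0.1],[0,0,0],1],[[0,0,0.066],[0,0,0],1],[[0,0,0],[-20.5,-16.1,0],1],[[0,0,0],[-20.5,-16.1,0],1],[[0,0,0],[-20.5,-16.1,0],1],[[0,0,0],[-20.5,-16.1,0],1],[[0,0,0],[-20.5,-16.1,5],1],[[0,0,0],[-20.5,-16.1,10],1],[[0,0,0],[-20.5,-16.1,20],1],[[0,0,0],[-20.5,-16.1,20],1],[[0,0,0],[0,0,0],1],[[0,0,0],[0,0,0],1]]' 40 >/dev/null
python3 - <<'E'
from h import *
where()
for q in capfit(["wrist"]):
  if abs(q[1]-.064)<.04: plan([q[0],q[1],.059],np.degrees(q[2]))
E
```

```text
grasp pt [0.4546 0.0628 0.2159] yaw y -9.9 z [-0.003 -0.    -1.   ] w 0.0854 gf 0.0 F [0.3 0.7 0.4] j [-47.  13.  39. 117. -10.  54. -12.] t 20.4
cap [0.6592 0.2178] yaw 20.5 cost 0.04 views 1 p 0.89 [111. 111. 110.]
cap [0.4572 0.0643] yaw -8.8 cost 0.023 views 1 p 0.76 [172. 176. 178.]
cap [ 0.4476 -0.0361] yaw 183.3 cost 0.038 views 1 p 0.75 [161. 161. 159.]
 turn [ 0.001 -0.    -0.018] then shift [  0.    0.  158.2] j [-47.  13.  39. 117. -10.  54. -12.] w 0.085 F [ 1.3  0.5 -0.3] t 20.5
```

```bash

python3 -m crank '[[[0,0,-0.02],[0.5,0.5,20],1],[[0,0,0],[0,0,20],1],[[0,0,0],[0,0,20],1],[[0,0,0],[0,0,20],1],[[0,0,0],[0,0,20],1],[[0,0,0],[0,0,20],1],[[0,0,0],[0,0,20],1],[[0,0,0],[0,0,17],1],[[0,0,0],[0,0,0],1],[[0,0,0],[0,0,0],0],[[0,0,0],[0,0,0],-0.5],[[0,0,0],[0,0,0],-1],[[0,0,0],[0,0,0],-1],[[0,0,0],[0,0,0],-1],[[0,0,0],[0,0,0],-1],[[0,0,0],[0,0,0],-1],[[0,0,0],[0,0,0],-1],[[0,0,0],[0,0,0],-1]]' 40 >/dev/null
python3 -c "
from h import *
where()"
python3 -m crank '[[[0,0,0],[0,0,-10],-1],[[0,0,0],[0,0,-20],-1],[[0,0,0],[0,0,-30],-1],[[0,0,0],[0,0,-30],-1],[[0,0,0],[0,0,-30],-1],[[0,0,0],[0,0,-30],-1],[[0,0,0],[0,0,-30],-1],[[0,0,0],[0,0,-20],-1],[[0,0,0],[0,0,0],-1],[[0,0,-0.1],[0,0,0],-1],[[0,0,-0.1],[0,0,0],-1],[[0,0,-0.1],[0,0,0],-1],[[0,0,-0.1],[0,0,0],-1],[[0,0,-0.1],[0,0,0],-1],[[0,0,-0.05],[0,0,0],-1],[[0,0,0],[0,0,0],-1],[[0,0,0],[0,0,0],-1]]' 40 >/dev/null
python3 -c "
from h import *
where()
plan([.6434,.1248,.26],22.46)"
```

```text
grasp pt [0.4582 0.0646 0.0612] yaw y -8.6 z [ 0.002  0.001 -1.   ] w 0.0499 gf 42.1 F [-1.6  0.5  6.9] j [-37.  28.  29. 125. -25.  32.   3.] t 22.0
grasp pt [0.4568 0.0639 0.2599] yaw y 22.7 z [-0.001 -0.    -1.   ] w 0.0493 gf 42.1 F [ 0.4  0.4 -1.1] j [-46.   9.  36. 113.  -6.  60.  16.] t 23.4
 turn [-0.001 -0.     0.005] then shift [-1.500e+01  1.957e+02 -1.000e-01] j [-46.   9.  36. 113.  -6.  60.  16.] w 0.049 F [ 0.4  0.4 -1.1] t 23.4
```

```bash

python3 -m crank '[[[0,0,0.005],[-2,16,0],-1],[[0,0,0],[-2,24,0],-1],[[0,0,0],[-2,24,0],-1],[[0,0,0],[-2,24,0],-1],[[0,0,0],[-2,24,0],-1],[[0,0,0],[-2,24,0],-1],[[0,0,0],[-2,24,0],-1],[[0,0,0],[-1,20,0],-1],[[0,0,0],[0,16,0],-1],[[0,0,0],[0,0,0],-1],[[0,0,0],[0,0,0],-1],[[0,0,0],[0,0,0],-1]]' 40 >/dev/null
python3 -c "
from h import *
where();
plan([.6434,.1248,.152],22.46)"
```

```text
grasp pt [0.6432 0.1251 0.2597] yaw y 22.5 z [-0.001 -0.001 -1.   ] w 0.0491 gf 42.2 F [ 0.1 -0.2 -1.5] j [-37.  30.  34.  87. -17.  69.  22.] t 24.4
 turn [-0.001  0.     0.   ] then shift [-4.000e-01 -1.000e-01  1.077e+02] j [-37.  30.  34.  87. -17.  69.  22.] w 0.049 F [ 0.1 -0.2 -1.5] t 24.4
```

```bash

python3 -m crank '[[[0,0,0],[0,0,15],-1],[[0,0,0],[0,0,15],-1],[[0,0,0],[0,0,15],-1],[[0,0,0],[0,0,15],-1],[[0,0,0],[0,0,10],-1],[[0,0,0],[0,0,10],-1],[[0,0,0],[0,0,10],-1],[[0,0,0],[0,0,6],-1],[[0,0,0],[0,0,5],-1],[[0,0,0],[0,0,5],-1],[[0,0,0],[0,0,2],-1],[[0,0,0],[0,0,0],-1],[[0,0,0],[0,0,0],-1]]' 40 >/dev/null
python3 -c "
from h import *
where()"
python3 -m crank '[[[0,0,0],[0,0,0],-0.2],[[0,0,0],[0,0,0],0.2],[[0,0,0],[0,0,0],0.5],[[0,0,0],[0,0,0],0.8],[[0,0,0],[0,0,0],0.8],[[0,0,0],[0,0,0],0.8],[[0,0,0],[0,0,-10],0.8],[[0,0,0],[0,0,-20],0.8],[[0,0,0],[0,0,-30],1],[[0,0,0],[0,0,-30],1],[[0,0,0],[0,0,-30],1],[[0,0,0],[0,0,0],1],[[0,0,0],[0,0,0],1]]' 40 | tail -3
python3 - <<'E'
from h import *
where()
im=get_image("wrist"); cv2.imwrite("pics/w6.png",im[:,:,::-1])
capfit(["top","side"])
plan([.447,-.036,.2],4)
E
```

```text
grasp pt [0.6441 0.1256 0.1522] yaw y 22.6 z [ 0.  0. -1.] w 0.0496 gf 42.2 F [ 0.5  0.3 -1.6] j [-36.  35.  31.  94. -21.  57.  25.] t 25.5
contact_force: [-0.4, -0.2, -1.0]
gripper_width: 0.0854
gripper_force: 0.0
grasp pt [0.645  0.1255 0.2748] yaw y 22.6 z [ 0.004  0.001 -1.   ] w 0.0854 gf 0.0 F [-0.4 -0.2 -1. ] j [-38.  29.  35.  85. -17.  70.  22.] t 26.6
cap [ 0.4433 -0.0371] yaw 183.3 cost 0.085 views 2 p 0.69 [179. 181. 187.]
cap [0.6361 0.3062] yaw 35.2 cost 0.574 views 2 p 0.65 [167. 167. 163.]
cap [0.6687 0.1221] yaw 71.7 cost 0.795 views 1 p 0.52 [154. 153. 149.]
 turn [-0.002  0.     0.324] then shift [-147.6 -207.4   70.9] j [-38.  29.  35.  86. -17.  70.  22.] w 0.086 F [ 0.  -0.1 -0.5] t 26.9
```

```bash

python3 -m crank '[[[0,0,0.1],[0,0,0],1],[[0,0,0.1],[0,0,0],1],[[0,0,0.1],[0,0,0],1],[[0,0,0.024],[0,0,0],1],[[0,0,0],[-16.4,-23,0],1],[[0,0,0],[-16.4,-23,0],1],[[0,0,0],[-16.4,-23,0],1],[[0,0,0],[-16.4,-23,0],1],[[0,0,0],[-16.4,-23,0],1],[[0,0,0],[-16.4,-23,5],1],[[0,0,0],[-16.4,-23,10],1],[[0,0,0],[-16.4,-23,20],1],[[0,0,0],[-16.4,-23,20],1],[[0,0,0],[0,0,0],1],[[0,0,0],[0,0,0],1]]' 40 >/dev/null
python3 - <<'E'
from h import *
where()
for q in capfit(["wrist"]):
  if abs(q[1]+.036)<.04: plan([q[0],q[1],.059],np.degrees(q[2]))
E
```

```text
grasp pt [ 0.4458 -0.0368  0.2161] yaw y 4.0 z [-0.003  0.    -1.   ] w 0.0855 gf 0.0 F [0.3 0.3 0.8] j [-39.  12.  44. 119. -10.  53.  15.] t 28.1
cap [0.7115 0.15  ] yaw 22.7 cost 0.157 views 1 p 0.91 [108. 108. 107.]
cap [ 0.4476 -0.0355] yaw 183.1 cost 0.019 views 1 p 0.72 [174. 178. 178.]
 turn [0.001 0.    0.017] then shift [  0.2  -0.8 158.4] j [-39.  12.  44. 118. -10.  53.  15.] w 0.086 F [0.5 0.5 0.4] t 28.2
```

View pics/w6.png

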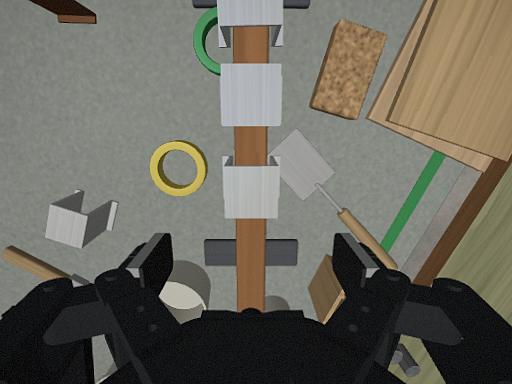

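Three cappings hang at (250,15), (250,95) and (250,190). Grasping the fourth.

```bash

python3 -m crank '[[[0,0,0.017],[0.5,0,20],1],[[0,0,0],[0,0,20],1],[[0,0,0],[0,0,20],1],[[0,0,0],[0,0,20],1],[[0,0,0],[0,0,20],1],[[0,0,0],[0,0,20],1],[[0,0,0],[0,0,20],1],[[0,0,0],[0,0,17],1],[[0,0,0],[0,0,0],1],[[0,0,0],[0,0,0],0],[[0,0,0],[0,0,0],-0.5],[[0,0,0],[0,0,0],-1],[[0,0,0],[0,0,0],-1],[[0,0,0],[0,0,0],-1],[[0,0,0],[0,0,0],-1],[[0,0,0],[0,0,0],-1],[[0,0,0],[0,0,0],-1],[[0,0,0],[0,0,0],-1]]' 40 >/dev/null
python3 -c "
from h import *
where()"
python3 -m crank '[[[0,0,0],[0,0,-10],-1],[[0,0,0],[0,0,-20],-1],[[0,0,0],[0,0,-30],-1],[[0,0,0],[0,0,-30],-1],[[0,0,0],[0,0,-30],-1],[[0,0,0],[0,0,-30],-1],[[0,0,0],[0,0,-30],-1],[[0,0,0],[0,0,-20],-1],[[0,0,0],[0,0,0],-1],[[0,0,-0.1],[0,0,0],-1],[[0,0,-0.1],[0,0,0],-1],[[0,0,-0.1],[0,0,0],-1],[[0,0,-0.05],[0,0,0],-1],[[0,0,0],[0,0,0],-1],[[0,0,0],[0,0,0],-1]]' 40 >/dev/null
python3 -c "
from h import *
where()
plan([.6751,.0481,.26],22.46)"
```

```text
grasp pt [ 0.4487 -0.0354  0.0611] yaw y 3.1 z [ 0.002  0.001 -1.   ] w 0.0494 gf 41.9 F [-0.7 -0.2  7.7] j [-27.  28.  33. 127. -28.  32.  30.] t 29.7
grasp pt [ 0.4472 -0.0358  0.2599] yaw y 23.0 z [-0.001  0.    -1.   ] w 0.0491 gf 42.2 F [ 0.6  0.3 -1.3] j [-40.   8.  44. 115.  -6.  59.  29.] t 31.0
 turn [-0.    -0.     0.009] then shift [-9.500e+00  2.426e+02 -1.000e-01] j [-40.   8.  44. 115.  -6.  59.  29.] w 0.049 F [ 0.6  0.3 -1.3] t 31.0
```

```bash

python3 -m crank '[[[0,0,0.009],[-1,16,0],-1],[[0,0,0],[-1,24,0],-1],[[0,0,0],[-1,24,0],-1],[[0,0,0],[-1,24,0],-1],[[0,0,0],[-1,24,0],-1],[[0,0,0],[-1,24,0],-1],[[0,0,0],[-1,24,0],-1],[[0,0,0],[-1,24,0],-1],[[0,0,0],[-1,24,0],-1],[[0,0,0],[-0.5,20,0],-1],[[0,0,0],[0,14.5,0],-1],[[0,0,0],[0,0,0],-1],[[0,0,0],[0,0,0],-1],[[0,0,0],[0,0,0],-1]]' 40 >/dev/null
python3 -c "
from h import *
where();
plan([.6751,.0481,.152],22.46)"
```

```text
grasp pt [0.6745 0.0482 0.2597] yaw y 22.5 z [-0.001 -0.001 -1.   ] w 0.0495 gf 42.2 F [-0.5  0.3 -0.7] j [-32.  33.  39.  83. -21.  71.  32.] t 32.1
 turn [-0.001  0.     0.   ] then shift [ -0.4   0.4 107.7] j [-32.  33.  39.  83. -21.  71.  32.] w 0.049 F [-0.5  0.3 -0.7] t 32.1
```

```bash

python3 -m crank '[[[0,0,0],[0,0.5,15],-1],[[0,0,0],[0,0,15],-1],[[0,0,0],[0,0,15],-1],[[0,0,0],[0,0,15],-1],[[0,0,0],[0,0,10],-1],[[0,0,0],[0,0,10],-1],[[0,0,0],[0,0,10],-1],[[0,0,0],[0,0,6],-1],[[0,0,0],[0,0,5],-1],[[0,0,0],[0,0,5],-1],[[0,0,0],[0,0,2],-1],[[0,0,0],[0,0,0],-1],[[0,0,0],[0,0,0],-1]]' 40 >/dev/null
python3 -c "
from h import *
where()"
python3 -m crank '[[[0,0,0],[0,0,0],-0.2],[[0,0,0],[0,0,0],0.2],[[0,0,0],[0,0,0],0.5],[[0,0,0],[0,0,0],0.8],[[0,0,0],[0,0,0],0.8],[[0,0,0],[0,0,0],0.8],[[0,0,0],[0,0,-10],0.8],[[0,0,0],[0,0,-20],0.8],[[0,0,0],[0,0,-30],1],[[0,0,0],[0,0,-30],1],[[0,0,0],[0,0,-30],1],[[0,0,0],[0,0,0],1],[[0,0,0],[0,0,0],1]]' 40 | tail -3
python3 - <<'E'
from h import *
where()
for c in("top","side"):
  im=get_image(c); cv2.imwrite(f"pics/{c}7.png",im[:,:,::-1])
  for n in("ring_grip","tub","rinsepot"):
    for d in cut_out(n,c)[:1]:
      v,u=np.argwhere(d["mask"]).mean(0); print(c,n,round(d["p"],2),(u.round(1),v.round(1)),d["mask"].sum(),at_z((u,v),camera_model(c),{"ring_grip":.1,"tub":.08,"rinsepot":.05}[n]).round(4))
t=cv2.imread("pics/top7.png")[120:230,255:410]; cv2.imwrite("pics/tubcrop.png",cv2.resize(t,(775,550),interpolation=cv2.INTER_CUBIC))
plan([.595,-.29,.26],22.46)
E
```

```text
grasp pt [0.6759 0.049  0.1522] yaw y 22.6 z [ 0.  0. -1.] w 0.0489 gf 42.2 F [ 0.4 -0.4 -0.8] j [-31.  38.  36.  90. -25.  60.  35.] t 33.2
contact_force: [-1.1, 0.2, -0.3]
gripper_width: 0.0857
gripper_force: 0.0
grasp pt [0.6767 0.0486 0.2749] yaw y 22.6 z [ 0.004  0.001 -1.   ] w 0.0857 gf 0.0 F [-1.1  0.2 -0.3] j [-32.  32.  39.  82. -21.  73.  32.] t 34.3
top ring_grip 0.64 (np.float64(359.7), np.float64(167.3)) 715 [ 0.5961 -0.2906  0.1   ]
top tub 0.63 (np.float64(357.6), np.float64(168.2)) 1281 [ 0.597  -0.2891  0.08  ]
top rinsepot 0.76 (np.float64(294.2), np.float64(163.5)) 1111 [ 0.6153 -0.1125  0.05  ]
side ring_grip 0.93 (np.float64(282.0), np.float64(262.6)) 508 [ 0.5957 -0.3021  0.1   ]
side tub 0.82 (np.float64(281.4), np.float64(267.7)) 1150 [ 0.5932 -0.3071  0.08  ]
side rinsepot 0.86 (np.float64(267.7), np.float64(225.0)) 888 [ 0.6144 -0.1177  0.05  ]
 turn [-0.001 -0.     0.002] then shift [-282.6 -204.    11.2] j [-32.  33.  39.  82. -21.  73.  32.] w 0.085 F [-0.1  0.5  0.6] t 34.7
```

View pics/tubcrop.png

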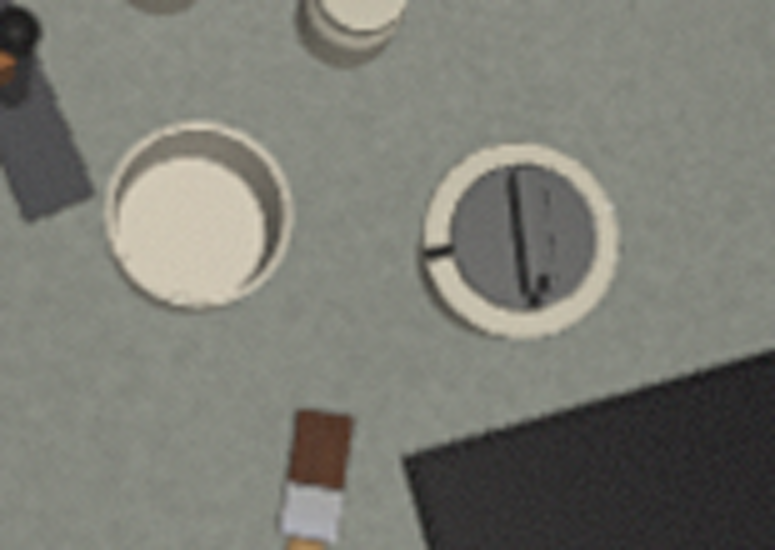

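The crop shows the tub centred at (522,242) with the black locked mark at (435,250). The pointer is at (540,290), so the ring needs roughly 85–90° clockwise. The rinse pot is at (200,215). Going over the tub for a closer look.

```bash

python3 -m crank '[[[0,0,0],[-20,-14.5,0],1],[[0,0,0],[-28,-20,0],1],[[0,0,0],[-28,-20,0],1],[[0,0,0],[-28,-20,0],1],[[0,0,0],[-28,-20,0],1],[[0,0,0],[-28,-20,0],1],[[0,0,0],[-28,-20,0],1],[[0,0,0],[-28,-20,0],1],[[0,0,0],[-28,-20,0],1],[[0,0,0],[-20,-15,0],1],[[0,0,0],[-17,-13,0],1],[[0,0,0],[0,0,0],1],[[0,0,0],[0,0,0],1]]' 40 >/dev/null
python3 -m crank '[[[0,0,-0.1],[0,0,0],1],[[0,0,-0.1],[0,0,0],1],[[0,0,-0.1],[0,0,0],1],[[0,0,-0.1],[0,0,0],1],[[0,0,-0.1],[0,0,0],1],[[0,0,-0.1],[0,0,0],1],[[0,0,-0.1],[0,0,0],1],[[0,0,-0.1],[0,0,0],1],[[0,0,-0.1],[0,0,0],1],[[0,0,-0.1],[0,0,0],1],[[0,0,-0.1],[0,0,0],1],[[0,0,-0.08],[0,0,0],1],[[0,0,0],[0,0,0],1],[[0,0,0],[0,0,0],1],[[0,0,0],[0,0,0],1]]' 40 >/dev/null
python3 - <<'E'
from h import *
where(); np.set_printoptions(suppress=True)
im=get_image("wrist"); cv2.imwrite("pics/w8.png",im[:,:,::-1]); m=camera_model("wrist")
np.savez("w8",R=m["R"],t=m["t"])
for n in("ring_grip","tub"):
  for d in cut_out(n,"wrist")[:1]:
    v,u=np.argwhere(d["mask"]).mean(0); print(n,d["p"],u,v,at_z((u,v),m,.09))
E
```

```text
grasp pt [ 0.5969 -0.2873  0.2718] yaw y 90.1 z [-0.  0. -1.] w 0.0855 gf 0.0 F [-0.   0.1 -0.1] j [  6.  28.  23.  84. -12.  70. 121.] t 37.0
ring_grip 0.94 247.39412789251057 177.97188355312267 [ 0.59834753 -0.29345362  0.09      ]
tub 0.89 248.05528255528256 175.2750307125307 [ 0.59514195 -0.29267704  0.09      ]
```

View pics/w8.png

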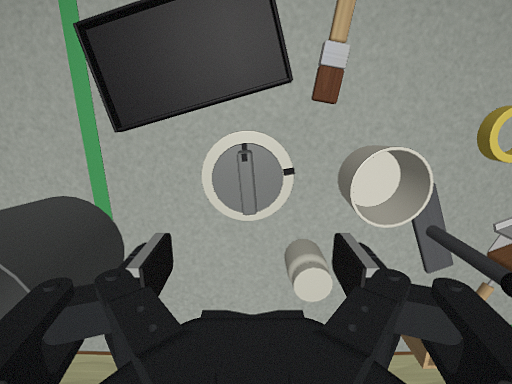

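```bash
python3 - <<'E'
import cv2
im=cv2.imread("pics/w8.png")[120:230,190:310]; cv2.imwrite("pics/w8c.png",cv2.resize(im,(655,600),interpolation=cv2.INTER_CUBIC))
E
```

```text
(no output)
```

View pics/w8c.png

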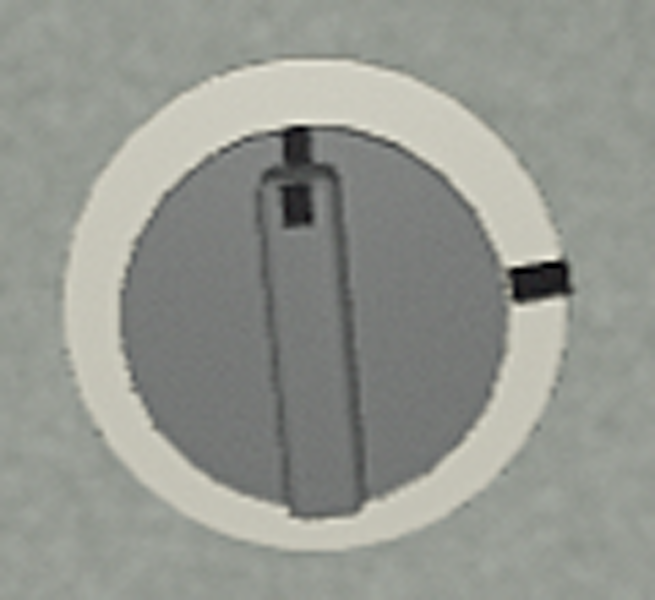

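```bash
python3 - <<'E'
from h import *
d=np.load("w8.npz"); m=dict(camera_model("wrist"),R=d["R"],t=d["t"]); s=655/120
P=lambda u,v,z: at_z((190+(u+.5)/s-.5,120+(v+.5)/s-.5),m,z)
a,b=P(299,178,.116),P(327,514,.116); mk=P(541,281,.082); f=P(316,303,.08); r=P(315,318,.09); pt=P(297,147,.091)
print("bar",a,b,np.linalg.norm(a-b),"mid",(a+b)/2); print("mark",mk,"flange",f,np.linalg.norm(mk-f),"ring",r,"ptr",pt)
az=lambda v:np.degrees(np.arctan2(v[1],v[0]))
print("bar az(-x end)",az(a-b)%360,"ptr az from c",az(pt-(a+b)/2)%360,"mark az",az(mk-(a+b)/2)%360, az(mk-f)%360)
E
```

```text
bar [ 0.5651676  -0.29608596  0.116     ] [ 0.63303112 -0.29080788  0.116     ] 0.06806846933705572 mid [ 0.59909936 -0.29344692  0.116     ]
mark [ 0.59165893 -0.24452286  0.082     ] flange [ 0.5970541  -0.29350189  0.08      ] 0.04931585276056724 ring [ 0.59820387 -0.29356101  0.09      ] ptr [ 0.56190717 -0.29715305  0.091     ]
bar az(-x end) 184.4472180796249 ptr az from c 185.69062979898095 mark az 98.64734613787728 96.28594196897798
```

```bash

python3 -m crank '[[[0,0,-0.082],[0,0,0],1],[[0,0,0],[-1.6,-6.3,20],1],[[0,0,0],[0,0,20],1],[[0,0,0],[0,0,20],1],[[0,0,0],[0,0,20],1],[[0,0,0],[0,0,20],1],[[0,0,0],[0,0,20],1],[[0,0,0],[0,0,20],1],[[0,0,0],[0,0,10],1],[[0,0,0],[0,0,0],1],[[0,0,0],[0,0,0],1]]' 40 >/dev/null
python3 - <<'E'
from h import *
where();plan([.598,-.2935,.114],94.8)
E
```

```text
grasp pt [ 0.5987 -0.2943  0.1221] yaw y 94.9 z [-0.  0. -1.] w 0.0856 gf 0.0 F [ 1.2 -0.6  1.3] j [  9.  36.  20.  93. -14.  53. 129.] t 38.1
 turn [ 0.    -0.     0.001] then shift [0.7 0.9 8.1] j [  9.  36.  20.  93. -14.  53. 129.] w 0.086 F [ 1.2 -0.6  1.3] t 38.1
```

```bash

python3 -m crank '[[[0,0,0],[0.5,0.9,7],1],[[0,0,0],[0,0,0],1],[[0,0,0],[0,0,0],0],[[0,0,0],[0,0,0],-0.5],[[0,0,0],[0,0,0],-1],[[0,0,0],[0,0,0],-1],[[0,0,0],[0,0,0],-1],[[0,0,0],[0,0,0],-1],[[0,0,0],[0,0,0],-1],[[0,0,0],[0,0,0],-1],[[0,0,0],[0,0,0],-1],[[0,0,0],[0,0,0],-1]]' 80 | tail -3
python3 -c "
from h import *
where()"
python3 -m crank '[[[0,0,0.07],[0,0,0],-1],[[0,0,0.07],[0,0,0],-1],[[0,0,0.07],[0,0,0],-1],[[0,0,0.07],[0,0,0],-1],[[0,0,0.07],[0,0,0],-1],[[0,0,0],[0,0,0],-1]]' 80 | tail -3
python3 -c "
from h import *
where(); print(state()['moment'])"
```

```text
contact_force: [-1.2, 1.2, 5.0]
gripper_width: 0.0143
gripper_force: 78.3
grasp pt [ 0.5982 -0.2933  0.1154] yaw y 94.9 z [ 0.  0. -1.] w 0.0143 gf 78.3 F [-1.2  1.2  5. ] j [  9.  37.  19.  93. -15.  53. 129.] t 39.1
contact_force: [-1.1, 2.6, 7.3]
gripper_width: 0.0143
gripper_force: 78.8
grasp pt [ 0.5982 -0.2929  0.1154] yaw y 74.6 z [ 0.     0.001 -1.   ] w 0.0143 gf 78.8 F [-1.1  2.6  7.3] j [  6.  37.  25.  94. -19.  53. 112.] t 39.6
[ 0.49409351  0.50039339 -0.16344686]
```

```bash

python3 -m crank '[[[0,0,0.08],[0,0,0],-1],[[0,0,0.08],[0,0,0],-1],[[0,0,0.08],[0,0,0],-1],[[0,0,0.08],[0,0,0],-1],[[0,0,0.08],[0,0,0],-1],[[0,0,0.08],[0,0,0],-1],[[0,0,0.08],[0,0,0],-1],[[0,0,0.08],[0,0,0],-1],[[0,0,0.08],[0,0,0],-1],[[0,0,0.08],[0,0,0],-1],[[0,0,0.08],[0,0,0],-1],[[0,0,0.08],[0,0,0],-1],[[0,0,0.08],[0,0,0],-1],[[0,0,0.08],[0,0,0],-1],[[0,0,0.04],[0,0,0],-1],[[0,0,0],[0,0,0],-1],[[0,0,0],[0,0,0],-1]]' 80 | tail -3
python3 -c "
from h import *
where(); print(state()['moment'])"
```

```text
contact_force: [0.5, 4.4, 6.5]
gripper_width: 0.0141
gripper_force: 78.9
grasp pt [ 0.5992 -0.292   0.1154] yaw y 8.4 z [ 0.001  0.002 -1.   ] w 0.0141 gf 78.9 F [0.5 4.4 6.5] j [ -4.  42.  43.  94. -33.  57.  58.] t 41.0
[ 0.98521173 -0.08014441 -0.14955987]
```

```bash

python3 -m crank '[[[0,0,0],[0,0,0],-0.5],[[0,0,0],[0,0,0],0],[[0,0,0],[0,0,0],0.6],[[0,0,0],[0,0,0],1],[[0,0,0],[0,0,0],1],[[0,0,0],[0,0,0],1],[[0,0,0],[0,0,-15],1],[[0,0,0],[0,0,-25],1],[[0,0,0],[0,0,-25],1],[[0,0,0],[0,0,-25],1],[[0,0,0],[0,0,-25],1],[[0,0,0],[0,0,-25],1],[[0,0,0],[0,0,-15],1],[[0,0,0],[0,0,0],1],[[0,0,0],[0,0,0],1]]' 40 | tail -3
python3 - <<'E'
from h import *
where()
im=get_image("wrist"); m=camera_model("wrist"); np.savez("w9",R=m["R"],t=m["t"]); cv2.imwrite("pics/w9.png",im[:,:,::-1])
u,v=proj([.598,-.2935,.09],m)[0].astype(int); print(u,v)
u0,v0=u-60,v-55; c=im[v0:v0+110,u0:u0+120,::-1]; cv2.imwrite("pics/w9c.png",cv2.resize(c,(655,600),interpolation=cv2.INTER_CUBIC)); print(u0,v0)
E
```

```text
contact_force: [1.0, 0.0, -1.0]
gripper_width: 0.0855
gripper_force: 0.0
grasp pt [ 0.5983 -0.2938  0.2707] yaw y 8.4 z [ 0.002 -0.    -1.   ] w 0.0855 gf 0.0 F [ 1.  0. -1.] j [ -7.  34.  48.  85. -26.  73.  52.] t 42.3
251 177
191 122
```

View pics/w9c.png

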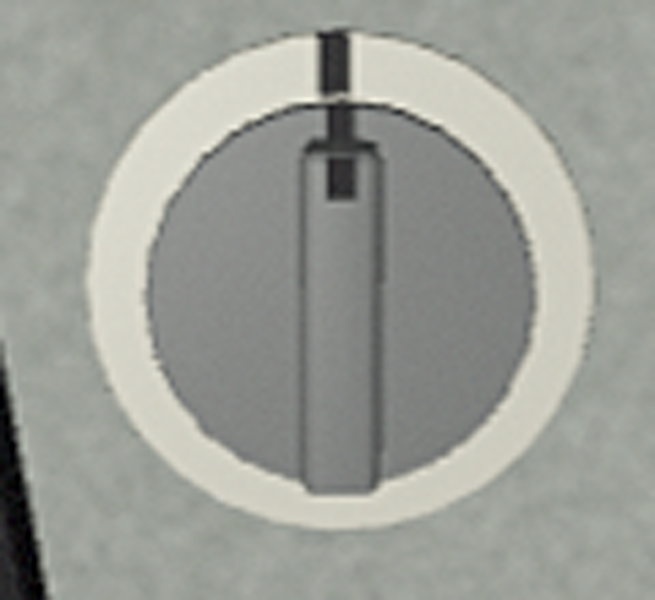

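The pointer (341,125) lines up with the mark (335,63) to within about 1.5°, so the ring is locked. Next the brush: turn, move above it and measure again.

```bash
cat >> h.py <<'E'
from scipy.spatial.transform import Rotation as Ro
def frame(yaw,tilt=0):
    """tool-y azimuth yaw deg, then turned by tilt deg about tool y"""
    a=np.radians(yaw); y=np.array([np.cos(a),np.sin(a),0]); z=np.array([0,0,-1.])
    return np.c_[np.cross(y,z),y,z]@Ro.from_rotvec([0,np.radians(tilt),0]).as_matrix()
def plan3(target,T,off=(0,0,0)):
    """bring tool point grasp+off(tool, m) to target with orientation T: turn, then shift in turned axes"""
    s=state(); R=np.array(s["tcp_rot"]); p=np.array(s["tcp_pos"])
    v=Ro.from_matrix(R.T@T).as_rotvec()
    d=T.T@(np.array(target)-T@(np.array([0,0,grip_point_offset])+off)-p)*1000
    print("turn",v.round(3),"then shift",d.round(1))
def pt(off):
    s=state(); R=np.array(s["tcp_rot"]); return np.array(s["tcp_pos"])+R@(np.array([0,0,grip_point_offset])+off)
E
python3 -m crank '[[[0,0,0.1],[0,0,0],1],[[0,0,0.1],[0,0,0],1],[[0,0,0.1],[0,0,0],1],[[0,0,0.1],[0,0,0],1],[[0,0,0.1],[0,0,0],1],[[0,0,0.1],[0,0,0],1],[[0,0,0.1],[0,0,0],1],[[0,0,0.1],[0,0,0],1],[[0,0,0.1],[0,0,0],1],[[0,0,0.1],[0,0,0],1],[[0,0,0.1],[0,0,0],1],[[0,0,0.1],[0,0,0],1],[[0,0,0.1],[0,0,0],1],[[0,0,0.1],[0,0,0],1],[[0,0,0.1],[0,0,0],1],[[0,0,0.1],[0,0,0],1],[[0,0,0.1],[0,0,0],1],[[0,0,0.1],[0,0,0],1],[[0,0,0.09],[0,0,0],1],[[0,0,0],[0,0,0],1]]' 40 >/dev/null
python3 - <<'E'
from h import *
where(); plan3([.38,-.166,.23],frame(-100))
E
```

```text
grasp pt [ 0.5977 -0.2931  0.2684] yaw y -100.2 z [-0.002  0.001 -1.   ] w 0.0858 gf 0.0 F [ 1.1  0.6 -0.1] j [-16.  44.  73.  86. -42.  81. -42.] t 44.0
turn [-0.     0.002 -0.003] then shift [-236.8  -87.4   38.4]
```

```bash

python3 -m crank '[[[0,0,0],[-20,-7,0],1],[[0,0,0],[-20,-7,0],1],[[0,0,0],[-20,-7,0],1],[[0,0,0],[-20,-7,0],1],[[0,0,0],[0,0,0],1]]' 40 >/dev/null
python3 -c "
from h import *
where()"
python3 -m crank '[[[0,0,0],[-20,-7,0],1],[[0,0,0],[-20,-7,0],1],[[0,0,0],[-20,-7,0],1],[[0,0,0],[-20,-7,0],1],[[0,0,0],[0,0,0],1]]' 40 >/dev/null
python3 -c "
from h import *
where()"
```

```text
grasp pt [ 0.5208 -0.2506  0.2692] yaw y -99.8 z [-0.002  0.003 -1.   ] w 0.0853 gf 0.0 F [ 0.2 -0.8 -0.1] j [-25.  35.  74.  99. -35.  74. -43.] t 44.4
grasp pt [ 0.4471 -0.2094  0.2692] yaw y -99.8 z [-0.002  0.003 -1.   ] w 0.0856 gf 0.0 F [-0.1 -0.3  0.4] j [-35.  23.  74. 110. -25.  66. -51.] t 44.8
```

```bash

python3 -m crank '[[[0,0,0],[-19,-8,0],1],[[0,0,0],[-19,-8,0],1],[[0,0,0],[-19,-8,0],1],[[0,0,0],[-17,-7,0],1],[[0,0,0],[0,0,0],1],[[0,0,0],[0,0,0],1]]' 40 >/dev/null
cat > br.py <<'E'
from h import *
where()
im=get_image("wrist"); m=camera_model("wrist"); cv2.imwrite("pics/brush1.png",im[:,:,::-1])
L=cut_out("brush","wrist")
for d in L: print(d["p"],d["mask"].sum(),np.argwhere(d["mask"]).mean(0)[::-1])
k=L[0]["mask"]
pts=np.array([at_z((u,v),m,.014) for v,u in np.argwhere(k)])[:,:2]
c,ax,_=cv2.PCACompute2(pts.astype(np.float32),None); a=ax[0]; 
if a[0]<0:a=-a
s=(pts-c)@a; print("centre",c,"az",np.degrees(np.arctan2(a[1],a[0])),"span",s.min(),s.max(), "ends",c+a*s.min(),c+a*s.max())
o=fit(BRUSH,*(c[0]-0*a),[(k.astype(float),m)],[np.arctan2(a[1],a[0])]); print("fit",o.x,np.degrees(o.x[2]),o.fun)
q=o.x; g=[q[0]-.035*np.cos(q[2]),q[1]-.035*np.sin(q[2]),.022]; plan3(g,frame(np.degrees(q[2])-90))
E
python3 br.py
```

```text
grasp pt [ 0.383  -0.1663  0.2702] yaw y -99.7 z [ 0.002  0.004 -1.   ] w 0.0851 gf 0.0 F [0.1 0.1 0.9] j [-51.   4.  75. 119.  -5.  60. -74.] t 45.3
0.85 2623 [254.77392299 128.81547846]
centre [[ 0.43354756 -0.17908858]] az -9.639417 span -0.10725923901235102 0.07609782935363217 ends [[ 0.32780269 -0.16112833]] [[ 0.50857097 -0.19183093]]
fit [ 0.41536784 -0.17595091 -0.16782019] -9.615388 0.04809083456775898
turn [ 0.    -0.001 -0.004] then shift [ -2.1   3.2 248.4]
```

View pics/brush1.png

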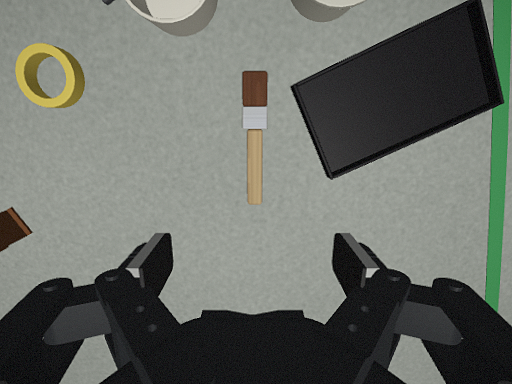

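The picture shows the brush at (255,135), handle down to (255,200), bristles up at (255,90). The fit is good at yaw −9.6°. Descending.

```bash

python3 -m crank '[[[0,0,0],[-2,3,20],1],[[0,0,0],[0,0,20],1],[[0,0,0],[0,0,20],1],[[0,0,0],[0,0,20],1],[[0,0,0],[0,0,20],1],[[0,0,0],[0,0,20],1],[[0,0,0],[0,0,20],1],[[0,0,0],[0,0,20],1],[[0,0,0],[0,0,20],1],[[0,0,0],[0,0,20],1],[[0,0,0],[0,0,0],0.2],[[0,0,0],[0,0,0],0.2],[[0,0,0],[0,0,0],0.2],[[0,0,0],[0,0,0],0.2]]' 40 | tail -3
python3 - <<'E'
from h import *
where(); q=[ 0.41536784,-0.17595091,-0.16782019]; plan3([q[0]-.035*np.cos(q[2]),q[1]-.035*np.sin(q[2]),.023],frame(np.degrees(q[2])-90))
E
```

```text
contact_force: [0.5, -0.7, 0.3]
gripper_width: 0.0511
gripper_force: 0.0
grasp pt [ 0.3808 -0.1707  0.0706] yaw y -99.9 z [ 0.001 -0.001 -1.   ] w 0.0511 gf 0.0 F [ 0.5 -0.7  0.3] j [-19.  28.  48. 132. -38.  35. -41.] t 46.6
turn [ 0.001 -0.001 -0.006] then shift [ 0.1 -0.5 47.6]
```

```bash

python3 -m crank '[[[0,0,-0.006],[0,-0.5,15],0.2],[[0,0,0],[0,0,15],0.2],[[0,0,0],[0,0,8],0.2],[[0,0,0],[0,0,5],0.2],[[0,0,0],[0,0,4],0.2],[[0,0,0],[0,0,0],0],[[0,0,0],[0,0,0],-0.5],[[0,0,0],[0,0,0],-1],[[0,0,0],[0,0,0],-1],[[0,0,0],[0,0,0],-1],[[0,0,0],[0,0,0],-1],[[0,0,0],[0,0,0],-1],[[0,0,0],[0,0,0],-1]]' 80 | tail -3
python3 -c "
from h import *
where()"
python3 -m crank '[[[0,0,0],[0,0,-10],-1],[[0,0,0],[0,0,-20],-1],[[0,0,0],[0,0,-25],-1],[[0,0,0],[0,0,-25],-1],[[0,0,0],[0,0,-25],-1],[[0,0,0],[0,0,-25],-1],[[0,0,0],[0,0,-25],-1],[[0,0,0],[0,0,-25],-1],[[0,0,0],[0,0,0],-1],[[0,0,0],[0,0,0],-1]]' 80 | tail -3
python3 -c "
from h import *
where();d=cut_out('brush_tip','wrist') if get_image('wrist') is not None else 0;m=camera_model('wrist')
T=np.array(state()['tcp_rot'])
for n in('brush','brush_tip'):
  for e in recognise(n,'wrist'): print(n,e['p'],(T.T@(np.array(e['xyz'])-pt([0,0,0]))*1000).round(1))
"
```

```text
contact_force: [-2.2, 0.8, 10.7]
gripper_width: 0.02
gripper_force: 78.3
grasp pt [ 0.3806 -0.1696  0.0238] yaw y -99.6 z [ 0.001  0.    -1.   ] w 0.02 gf 78.3 F [-2.2  0.8 10.7] j [-12.  33.  39. 133. -46.  28. -35.] t 47.7
contact_force: [-0.2, 0.3, -0.5]
gripper_width: 0.0196
gripper_force: 79.2
grasp pt [ 0.381  -0.1691  0.2039] yaw y -99.5 z [ 0.003  0.001 -1.   ] w 0.0196 gf 79.2 F [-0.2  0.3 -0.5] j [-39.  14.  69. 124. -17.  52. -60.] t 48.5
brush 0.82 [69.4 -3.1  5.3]
brush_tip 0.78 [67.6 -4.8  2.1]
brush_tip 0.2 [ 99.5 178.6 198.2]
```

```bash

python3 -m crank '[[[0,0,-0.11],[0,0,-4],-1],[[0,0,-0.11],[0,0,-4],-1],[[0,0,-0.11],[0,0,-4],-1],[[0,0,-0.11],[0,0,-4],-1],[[0,0,-0.11],[0,0,-4],-1],[[0,0,-0.11],[0,0,-4],-1],[[0,0,-0.11],[0,0,-4],-1],[[0,0,-0.11],[0,0,-4],-1],[[0,0,-0.11],[0,0,-4],-1],[[0,0,-0.11],[0,0,-4],-1],[[0,0,-0.11],[0,0,-4],-1],[[0,0,-0.11],[0,0,-4],-1],[[0,0,-0.11],[0,0,-4],-1],[[0,0,-0.11],[0,0,-4],-1],[[0,0,0],[0,0,0],-1]]' 80 >/dev/null
python3 -m crank '[[[0,0,-0.11],[0,0,0],-1],[[0,0,-0.11],[0,0,0],-1],[[0,0,-0.11],[0,0,0],-1],[[0,0,-0.11],[0,0,0],-1],[[0,0,-0.11],[0,0,0],-1],[[0,0,-0.11],[0,0,0],-1],[[0,0,-0.11],[0,0,0],-1],[[0,0,-0.11],[0,0,0],-1],[[0,0,-0.11],[0,0,0],-1],[[0,0,-0.11],[0,0,0],-1],[[0,0,-0.11],[0,0,0],-1],[[0,0,-0.11],[0,0,0],-1],[[0,0,-0.11],[0,0,0],-1],[[0,0,-0.11],[0,0,0],-1],[[0,0,0],[0,0,0],-1]]' 80 >/dev/null
python3 - <<'E'
from h import *
where()
mt,ms=camera_model("top"),camera_model("side")
for c in("top","side"):
  im=get_image(c); m=camera_model(c)
  for n in("rinsepot","tray"):
    for d in cut_out(n,c)[:1]:
      k=d["mask"].astype(np.uint8); cn=max(cv2.findContours(k,0,2)[0],key=cv2.contourArea)
      print(c,n,round(d["p"],2),k.sum(),[at_z(p,m,.025 if n=="tray" else .07)[:2].round(4).tolist() for p in ([cv2.minAreaRect(cn)[0]] if n=="rinsepot" else cv2.boxPoints(cv2.minAreaRect(cn)))])
plan3([.615,-.115,.25],frame(79))
E
```

```text
grasp pt [ 0.3797 -0.1695  0.2582] yaw y 76.9 z [-0.001  0.    -1.   ] w 0.0197 gf 79.1 F [-0.2 -0.1 -0.3] j [-25.   4.  46. 119.  -3.  59.  99.] t 51.2
top rinsepot 0.68 1080 [[0.6132, -0.113]]
top tray 0.62 2260 [[0.4962, -0.2737], [0.5505, -0.4768], [0.4116, -0.5114], [0.3603, -0.309]]
side rinsepot 0.89 869 [[0.6083, -0.1314]]
side tray 0.93 3805 [[0.3416, -0.2722], [0.4948, -0.2158], [0.5515, -0.4826], [0.4117, -0.5229]]
turn [-0.   -0.   -0.04] then shift [-220.1   98.3    8.8]
```

```bash
cat > pt.py <<'E'
from h import *
mods={c:camera_model(c) for c in("top","side")}
th=np.linspace(0,2*np.pi,40)[:-1]
def hull(P,m,s=4):
    im=np.zeros((384*s,512*s),np.uint8); h=cv2.convexHull((proj(P,m)*s+(s-1)/2).astype(np.float32)); cv2.fillConvexPoly(im,h.round().astype(np.int32),255)
    return cv2.resize(im,(512,384),interpolation=cv2.INTER_AREA)/255.
def run(model,q0,obs,st):
    f=lambda q:sum(1-np.minimum(S,k).sum()/np.maximum(S,k).sum() for k,m in obs for S in [hull(model(q),m)])/len(obs)
    o=minimize(f,q0,method="Nelder-Mead",options=dict(initial_simplex=[q0]+[np.array(q0)+np.eye(len(q0))[i]*st[i] for i in range(len(q0))])); return o
def pot(q): return np.r_[np.c_[q[0]+.045*np.cos(th),q[1]+.045*np.sin(th),0*th],np.c_[q[0]+.053*np.cos(th),q[1]+.053*np.sin(th),0*th+.07]]
def tray(q):
    c,s=np.cos(q[2]),np.sin(q[2]); B=np.array(list(itertools.product((-.125,.125),(-.07,.07),(0,.025))))
    return np.c_[q[0]+c*B[:,0]-s*B[:,1],q[1]+s*B[:,0]+c*B[:,1],B[:,2]]
for c in mods: get_image(c)
po=[(cut_out("rinsepot",c)[0]["mask"].astype(float),mods[c]) for c in mods]
for nm,ob in(("both",po),("top",po[:1]),("side",po[1:])):
    o=run(pot,[.614,-.115],ob,[.01,.01]); print("pot",nm,o.x.round(4),round(o.fun,3))
to=[]
for c,roi in(("top",(320,180,440,265)),("side",(195,260,295,365))):
    im=cv2.resize(cv2.imread(f"pics/{c}0.png"),(512,384),interpolation=cv2.INTER_AREA).max(2); k=np.zeros((384,512)); x0,y0,x1,y1=roi
    k[y0:y1,x0:x1]=im[y0:y1,x0:x1]<60; l,lab,stt,_=cv2.connectedComponentsWithStats(k.astype(np.uint8)); k=(lab==1+np.argmax(stt[1:,4])).astype(float); print(c,k.sum()); to.append((k,mods[c]))
for nm,ob in(("both",to),("top",to[:1]),("side",to[1:])):
    o=run(tray,[.447,-.377,np.radians(106.6)],ob,[.01,.01,.1]); print("tray",nm,o.x.round(4),np.degrees(o.x[2]).round(2),round(o.fun,3))
E
python3 pt.py
```

```text
pot both [ 0.6142 -0.1112] 0.05
pot top [ 0.6134 -0.111 ] 0.045
pot side [ 0.6142 -0.111 ] 0.053
top 3954.0
side 3619.0
tray both [ 0.449  -0.3735  1.8319] 104.96 0.043
tray top [ 0.4484 -0.3733  1.8381] 105.31 0.04
tray side [ 0.4491 -0.3723  1.837 ] 105.25 0.044
```

```bash

python3 -m crank '[[[0,0,-0.05],[0,0,0],-1],[[0,-0.109,0],[0,0,0],-1],[[0,-0.109,0],[0,0,0],-1],[[0,-0.109,0],[0,0,0],-1],[[0,-0.109,0],[0,0,0],-1],[[0,-0.109,0],[0,0,0],-1],[[0,-0.109,0],[0,0,0],-1],[[0,-0.109,0],[0,0,0],-1],[[0,-0.109,0],[0,0,0],-1],[[0,0,0],[0,0,0],-1],[[0,0,0],[0,0,0],-1]]' 80 >/dev/null
cat > dip.py <<'E'
from h import *
import sys
where(); print("tip",pt([.13,0,.016]).round(4))
d=np.array([np.cos(np.radians(169.8)),np.sin(np.radians(169.8)),0])
plan3(np.array([.614,-.111,float(sys.argv[1])])+.015*d,frame(79.8,-50),(.13,0,.016))
E
python3 dip.py .14
```

```text
grasp pt [ 0.4835 -0.191   0.3018] yaw y 79.5 z [ 0.681 -0.132 -0.72 ] w 0.0197 gf 79.2 F [ 1.6 -0.2 -0.9] j [-25. -11.  40. 137.  20.   8.  78.] t 52.6
tip [ 0.4022 -0.1766  0.2   ]
turn [-0.009 -0.106  0.001] then shift [-53.5 100.5 163.2]
```

```bash

python3 -m crank '[[[0,0,0],[-6.6,12.5,20.4],-1],[[0,0,0],[-6.6,12.5,20.4],-1],[[0,0,0],[-6.6,12.5,20.4],-1],[[0,0,0],[-6.6,12.5,20.4],-1],[[0,0,0],[-6.6,12.5,20.4],-1],[[0,0,0],[-6.6,12.5,20.4],-1],[[0,0,0],[-6.6,12.5,20.4],-1],[[0,0,0],[-6.6,12.5,20.4],-1],[[0,0,0],[0,0,0],-1],[[0,-0.1,0],[0,0,0],-1],[[0,0,0],[0,0,0],-1],[[0,0,0],[0,0,0],-1]]' 80 >/dev/null
python3 dip.py .14
```

```text
grasp pt [ 0.5615 -0.1387  0.2825] yaw y 78.2 z [ 0.678 -0.158 -0.718] w 0.0199 gf 79.7 F [ 0.   0.3 -1. ] j [-68.  -4.  75. 135.  75.   7.  16.] t 53.6
tip [ 0.4806 -0.1242  0.1805]
turn [-0.035 -0.103 -0.002] then shift [-25.3  31.1  99. ]
```

```bash

python3 -m crank '[[[0,0.1,0],[0,0,0],-1],[[0,0.1,0],[0,0,0],-1],[[0,0.1,0],[0,0,0],-1],[[0,0.1,0],[0,0,0],-1],[[0,0,0],[0,0,0],-1],[[0,0,0],[0,0,0],-1]]' 80 >/dev/null
python3 dip.py .14
```

```text
grasp pt [ 0.5462 -0.1535  0.2732] yaw y 76.2 z [ 0.586 -0.191 -0.788] w 0.0193 gf 79.7 F [-0.9 -1.  -2.2] j [-67.  -2.  75. 132.  33.  13.  57.] t 54.1
tip [ 0.4549 -0.1366  0.1808]
turn [-0.086 -0.213 -0.005] then shift [-23.7  40.8  99.4]
```

```bash
sed -i 's/79.8,-50/79.8,-float(sys.argv[2])/' dip.py; python3 dip.py .15 38
python3 -m crank '[[[0,0,0],[-4,5,16],-1],[[0,0,0],[-4,5,16],-1],[[0,0,0],[-4,5,16],-1],[[0,0,0],[-4,5,16],-1],[[0,0,0],[0,0,0],-1],[[0,0,0],[0,0,0],-1]]' 80 >/dev/null
python3 dip.py .15 38
```

```text
grasp pt [ 0.5462 -0.1535  0.2732] yaw y 76.2 z [ 0.586 -0.191 -0.788] w 0.0193 gf 79.7 F [-0.9 -1.  -2.2] j [-67.  -2.  75. 132.  33.  13.  57.] t 54.1
tip [ 0.4549 -0.1366  0.1808]
turn [-0.085 -0.004 -0.014] then shift [-88.3  40.8 107.7]
grasp pt [ 0.5742 -0.1477  0.2543] yaw y 76.5 z [ 0.586 -0.189 -0.788] w 0.0194 gf 79.6 F [-0.6 -0.7 -0.6] j [-41.   8.  51. 130.  -2.   8.  88.] t 54.6
tip [ 0.4827 -0.1314  0.162 ]
turn [-0.082 -0.004 -0.009] then shift [-78.9  30.5  76.5]
```

```bash

python3 -m crank '[[[0,0,0],[-16,5,4],-1],[[0,0,0],[-16,5,4],-1],[[0,0,0],[-16,5,4],-1],[[0,0,0],[-16,5,4],-1],[[0,0,0],[-16,5,4],-1],[[0,0,0],[0,0,0],-1],[[-0.08,0,0],[0,0,0],-1],[[0,0,0],[0,0,0],-1]]' 80 >/dev/null
python3 dip.py .15 38
python3 -m crank '[[[0,0,0],[0,1,14],-1],[[0,0,0],[0,1,14],-1],[[0,0,0],[0,1,14],-1],[[0,0,0],[0,1,14],-1],[[0,0,0],[0,0,0],-1],[[0,0,0],[0,0,0],-1]]' 80 >/dev/null
python3 dip.py .15 38
```

```text
grasp pt [ 0.6554 -0.1295  0.2855] yaw y 78.5 z [ 0.597 -0.134 -0.791] w 0.0195 gf 79.7 F [-0.6 -0.3 -1.7] j [-26.  12.  35. 118. -13.  15.  97.] t 55.3
tip [ 0.5639 -0.1124  0.1933]
turn [-0.026 -0.006 -0.008] then shift [ 0.8  6.8 54.4]
grasp pt [ 0.6895 -0.1338  0.2404] yaw y 78.4 z [ 0.595 -0.137 -0.792] w 0.0195 gf 79.6 F [-0.1 -0.3 -0.7] j [-16.  19.  26. 116. -20.  10. 102.] t 55.8
tip [ 0.5979 -0.1167  0.1484]
turn [-0.03  -0.007 -0.008] then shift [ 0.3  4.4 -2.3]
```

```bash

for i in 1 2 3; do python3 -m crank '[[[0.06,0,0.08],[0,0,0],-1],[[0.06,0,0.08],[0,0,0],-1],[[0.06,0,0.08],[0,0,0],-1],[[0,0,0],[0,0,0],-1]]' 80 >/dev/null
python3 -c "
from h import *
where(); print('tip',pt([.13,0,.016]).round(4),state()['joint_positions'].round(1))"; done
```

```text
grasp pt [ 0.6818 -0.1558  0.2419] yaw y 62.2 z [ 0.539 -0.297 -0.788] w 0.0198 gf 79.7 F [ 0.9  1.2 -2.1] j [-38.  24.  51. 116. -19.  13.  84.] t 56.1
tip [ 0.5993 -0.1138  0.1493] [-38.   24.1  51.3 116.3 -18.5  12.8  83.9]
grasp pt [ 0.6655 -0.1783  0.2402] yaw y 45.2 z [ 0.431 -0.439 -0.788] w 0.0201 gf 79.7 F [-0.4  0.9 -1.3] j [-48.  33.  67. 114. -22.  20.  70.] t 56.5
tip [ 0.5992 -0.1136  0.1476] [-48.1  33.5  66.8 114.4 -21.8  20.2  69.8]
grasp pt [ 0.643  -0.1964  0.2401] yaw y 28.0 z [ 0.287 -0.545 -0.788] w 0.0194 gf 79.7 F [-0.5  0.6 -1.5] j [-51.  42.  74. 111. -20.  30.  52.] t 56.8
tip [ 0.5994 -0.1148  0.1474] [-50.7  41.6  74.1 110.9 -20.3  30.2  52.4]
```

```bash
sed -i 's/169.8/118/g; s/frame(79.8/frame(28/; s/\.015\*d/.014*d/' dip.py
python3 dip.py .13 46
python3 -m crank '[[[0,-0.07,0],[0,0,0],-1],[[0,-0.07,0],[0,0,0],-1],[[0,0,0],[0,0,0],-1]]' 80 >/dev/null
python3 dip.py .13 46; python3 -c "
from rig import *
print(state()['joint_positions'].round(1))"
```

```text
grasp pt [ 0.643  -0.1964  0.2401] yaw y 28.0 z [ 0.287 -0.545 -0.788] w 0.0194 gf 79.7 F [-0.5  0.6 -1.5] j [-51.  42.  74. 111. -20.  30.  52.] t 56.8
tip [ 0.5994 -0.1148  0.1474]
turn [-0.003 -0.139  0.002] then shift [ 42.2  14.  -15.2]
grasp pt [ 0.6506 -0.2106  0.2543] yaw y 28.3 z [ 0.34  -0.635 -0.693] w 0.0199 gf 79.6 F [-0.4 -0.4 -2.3] j [-53.  43.  75. 113. -11.  23.  42.] t 57.0
tip [ 0.613  -0.1416  0.1496]
turn [0.002 0.002 0.006] then shift [ 41.9  14.7 -15.3]
[-53.   43.1  74.7 113.4 -10.8  22.5  42.2]
```

```bash

python3 -m crank '[[[0,0,0],[14,5,-5],-1],[[0,0,0],[14,5,-5],-1],[[0,0,0],[14,4.5,-5],-1],[[0,0,0],[0,0,0],-1],[[0,0,0],[0,0,0],-1]]' 80 >/dev/null
python3 dip.py .035 46
python3 -m crank '[[[0,0,0],[9,0,8.5],-1],[[0,0,0],[9,0,8.5],-1],[[0,0,0],[9,0,8.5],-1],[[0,0,0],[0,0,0],-1],[[0,0,0],[0,0,0],-1]]' 80 >/dev/null
python3 dip.py .035 46; python3 -c "
from rig import *
print(state()['joint_positions'].round(1))"
```

```text
grasp pt [ 0.6447 -0.1672  0.2345] yaw y 28.1 z [ 0.338 -0.635 -0.695] w 0.0196 gf 79.7 F [ 0.4 -0.4 -0.7] j [-57.  46.  75. 115. -11.  23.  38.] t 57.5
tip [ 0.6074 -0.0978  0.1299]
turn [-0.    -0.     0.003] then shift [67.8 -0.7 66.4]
grasp pt [ 0.6436 -0.169   0.1971] yaw y 27.9 z [ 0.335 -0.637 -0.694] w 0.0196 gf 79.7 F [-0.4 -0.6 -0.5] j [-55.  48.  71. 117. -13.  19.  37.] t 57.9
tip [ 0.6065 -0.0996  0.0923]
turn [-0.004  0.001  0.001] then shift [41.4  0.6 39.7]
[-55.3  48.   71.4 116.6 -12.8  19.4  36.8]
```

```bash

python3 -m crank '[[[0,0,0],[8,0,7.8],-1],[[0,0,0],[8,0,7.8],-1],[[0,0,0],[8,0,7.8],-1],[[0,0,0],[0,0,0],-1],[[0,0,0],[0,0,0],-1]]' 80 >/dev/null
python3 dip.py .035 46
python3 -m crank '[[[0,0,0],[8,0,7.8],-1],[[0,0,0],[8,0,7.8],-1],[[0,0,0],[0,0,0],-1],[[0,0,0],[0,0,0],-1],[[0,0,0],[0,0,0],-1],[[0,0,0],[0,0,0],-1],[[0,0,0],[0,0,0],-1],[[0,0,0],[0,0,0],-1]]' 80 >/dev/null
python3 dip.py .035 46; python3 -c "
from h import *
print(state()['joint_positions'].round(1))
for c in('top','side'):
  get_image(c)
  for n in('brush_tip','brush','rinsepot'):
    for d in recognise(n,c)[:2]: print(c,n,round(d['p'],2),np.round(d['xyz'],3))"
```

```text
grasp pt [ 0.6439 -0.1688  0.1638] yaw y 27.9 z [ 0.336 -0.637 -0.694] w 0.0198 gf 79.7 F [ 0.4 -0.8 -1.4] j [-54.  50.  68. 118. -14.  16.  36.] t 58.3
tip [ 0.6069 -0.0994  0.0591]
turn [-0.003  0.001  0.001] then shift [17.4  0.3 16.6]
grasp pt [ 0.6446 -0.1688  0.1427] yaw y 27.9 z [ 0.337 -0.637 -0.693] w 0.0198 gf 79.7 F [ 1.4  0.5 -0.8] j [-53.  52.  66. 118. -15.  14.  35.] t 59.0
tip [ 0.6077 -0.0994  0.0379]
turn [-0.001  0.002 -0.001] then shift [ 2.3 -0.   1.7]
[-52.5  51.8  66.1 118.5 -15.4  13.8  35.3]
top brush_tip 0.52 [ 0.652 -0.188  0.154]
top brush_tip 0.26 [0.667 0.042 0.161]
top brush 0.47 [ 0.652 -0.192  0.156]
top rinsepot 0.79 [ 0.585 -0.127  0.008]
top rinsepot 0.68 [0.664 0.049 0.158]
side brush_tip 0.71 [ 0.63  -0.157  0.097]
side brush_tip 0.39 [0.556 0.262 0.094]
side brush 0.75 [ 0.63  -0.155  0.103]
side brush 0.62 [0.727 0.284 0.031]
side rinsepot 0.61 [ 0.6   -0.126  0.034]
side rinsepot 0.29 [0.677 0.016 0.01 ]
```

```bash

python3 -m crank '[[[0,0,0],[6,0,5.8],-1],[[0,0,0],[0,0,0],-1],[[0,0,0],[0,0,0],-1],[[0,0,0],[0,0,0],-1],[[0,0,0],[0,0,0],-1],[[0,0,0],[0,0,0],-1],[[0,0,0],[0,0,0],-1]]' 80 >/dev/null
python3 dip.py .035 46
python3 -m crank '[[[0,0,0],[-8,0,-8],-1],[[0,0,0],[-9,0,-8.5],-1],[[0,0,0],[-9,0,-8.5],-1],[[0,0,0],[-9,0,-8.5],-1],[[0,0,0],[-9,0,-8.5],-1],[[0,0,0],[-9,0,-8.5],-1],[[0,0,0],[-9,0,-8.5],-1],[[0,0,0],[-9,0,-8.5],-1],[[0,0,0],[-9,0,-8.5],-1],[[0,0,0],[-9,0,-8.5],-1],[[0,0,0],[-9,0,-8.5],-1],[[0,0,0],[-9,0,-8.5],-1],[[0,0,0],[0,0,0],-1],[[0,0,0],[0,0,0],-1]]' 80 >/dev/null
python3 dip.py .035 46
python3 -m crank '[[[0,0.1,0],[0,0,0],-1],[[0,0.1,0],[0,0,0],-1],[[0,0.1,0],[0,0,0],-1],[[0,0.1,0],[0,0,0],-1],[[0,0.1,0],[0,0,0],-1],[[0,0.1,0],[0,0,0],-1],[[0,0.1,0],[0,0,0],-1],[[0,0.1,0],[0,0,0],-1],[[0,0,0],[0,0,0],-1],[[0,0,0],[0,0,0],-1]]' 80 >/dev/null
cat > tr.py <<'E'
from h import *
import sys
where(); plan3([.449,-.3733,float(sys.argv[1])],frame(15.2),(.035,0,.016))
E
python3 tr.py .15
python3 - <<'E'
exec(open("pt.py").read().split("to=[]")[0])
E
```

```text
grasp pt [ 0.6444 -0.1689  0.1341] yaw y 27.9 z [ 0.337 -0.637 -0.693] w 0.0193 gf 79.7 F [-0.3 -0.3 -1.5] j [-52.  52.  65. 119. -16.  13.  35.] t 59.9
tip [ 0.6076 -0.0995  0.0294]
turn [-0.001  0.002 -0.   ] then shift [-3.8  0.1 -4.3]
grasp pt [ 0.6451 -0.1697  0.2821] yaw y 27.9 z [ 0.338 -0.636 -0.694] w 0.0196 gf 79.7 F [-1.  -0.1 -1.3] j [-58.  39.  75. 112.   1.  28.  29.] t 61.1
tip [ 0.6084 -0.1002  0.1774]
turn [-0.     0.001 -0.001] then shift [103.5   0.   97.8]
grasp pt [ 0.5932 -0.0736  0.2332] yaw y 27.8 z [ 0.002 -0.007 -1.   ] w 0.0198 gf 79.6 F [-0.3 -0.2 -1.5] j [-29.  28.  46.  98. -22.  63.  51.] t 61.9
turn [-0.001  0.007  0.22 ] then shift [-287.5 -217.7   67.2]
pot both [ 0.6149 -0.1143] 0.522
pot top [ 0.6191 -0.1137] 0.999
pot side [ 0.6149 -0.1143] 0.045
```

```bash

python3 -m crank '[[[0,0.007,0.11],[0,0,0],-1],[[0,0,0.11],[0,0,0],-1],[[0,0,0],[-14,-10.5,0],-1],[[0,0,0],[-24,-18.1,0],-1],[[0,0,0],[-24,-18.1,0],-1],[[0,0,0],[-24,-18.1,0],-1],[[0,0,0],[-24,-18.1,0],-1],[[0,0,0],[-24,-18.1,0],-1],[[0,0,0],[-24,-18.1,0],-1],[[0,0,0],[-24,-18.1,0],-1],[[0,0,0],[-24,-18.1,0],-1],[[0,0,0],[-24,-18.1,0],-1],[[0,0,0],[-24,-18.1,0],-1],[[0,0,0],[-20,-15,10],-1],[[0,0,0],[-14,-11,10],-1],[[0,0,0],[0,0,0],-1],[[0,0,0],[0,0,0],-1]]' 80 >/dev/null
python3 tr.py .015
```

```text
grasp pt [ 0.4584 -0.4062  0.213 ] yaw y 15.3 z [-0.003  0.002 -1.   ] w 0.0198 gf 79.6 F [ 0.7  1.  -1. ] j [  6.  31.  47.  97. -25.  63.  76.] t 63.5
turn [-0.003 -0.002  0.001] then shift [ -0.4  -0.9 182. ]
```

```bash

python3 -m crank '[[[0,0,0],[0,-1,20],-1],[[0,0,0],[0,0,25],-1],[[0,0,0],[0,0,25],-1],[[0,0,0],[0,0,25],-1],[[0,0,0],[0,0,25],-1],[[0,0,0],[0,0,20],-1],[[0,0,0],[0,0,15],-1],[[0,0,0],[0,0,10],-1],[[0,0,0],[0,0,6],-1],[[0,0,0],[0,0,0],-1],[[0,0,0],[0,0,0],-1]]' 80 >/dev/null
python3 tr.py .014
python3 -m crank '[[[0,0,0],[0,0,4],-1],[[0,0,0],[0,0,3],-1],[[0,0,0],[0,0,3],-1],[[0,0,0],[0,0,0],-1],[[0,0,0],[0,0,0],-1]]' 80 >/dev/null
python3 tr.py .014
```

```text
grasp pt [ 0.4584 -0.4059  0.0432] yaw y 15.4 z [-0.001  0.002 -1.   ] w 0.0191 gf 79.7 F [-0.6 -0.4 -0.7] j [ 12.  42.  38. 105. -36.  45.  84.] t 64.5
turn [-0.001 -0.002  0.003] then shift [-0.8 -0.6 13.2]
grasp pt [ 0.4576 -0.406   0.0325] yaw y 15.3 z [-0.002  0.002 -1.   ] w 0.0195 gf 79.7 F [-0.4 -0.4 -1.1] j [ 12.  43.  38. 105. -37.  44.  85.] t 64.9
turn [-0.001 -0.003  0.002] then shift [-0.8  0.1  2.5]
```

Lower the last 2.5 mm, open partway (50 mm), lift, and check.

```bash

python3 -m crank '[[[0,0,0],[0,0,2],-1],[[0,0,0],[0,0,0],-1],[[0,0,0],[0,0,0],-0.5],[[0,0,0],[0,0,0],-0.2],[[0,0,0],[0,0,0],0.2],[[0,0,0],[0,0,0],0.2],[[0,0,0],[0,0,0],0.2],[[0,0,0],[0,0,-10],0.2],[[0,0,0],[0,0,-20],0.2],[[0,0,0],[0,0,-25],0.2],[[0,0,0],[0,0,-30],0.2],[[0,0,0],[0,0,-30],0.2],[[0,0,0],[0,0,-30],0.2],[[0,0,0],[0,0,-30],0.2],[[0,0,0],[0,0,0],0.2],[[0,0,0],[0,0,0],0.2]]' 40 | tail -3
python3 - <<'E'
from h import *
where(); im=get_image("wrist"); m=camera_model("wrist")
k=cut_out("brush","wrist")[0]; print(k["p"]); k=k["mask"]
o=fit(BRUSH,.449,-.3733,[(k.astype(float),m)],[np.radians(105)],z=.005); print("brush",o.x.round(4),np.degrees(o.x[2]),o.fun)
t=cut_out("tray","wrist")[0]; kk=(t["mask"]|k).astype(np.uint8); cn=max(cv2.findContours(kk,0,2)[0],key=cv2.contourArea)
P=[at_z(p,m,.025)[:2] for p in cv2.boxPoints(cv2.minAreaRect(cn))]; print("tray",t["p"],np.round(P,3).tolist(),np.mean(P,0))
E
```

```text
contact_force: [-0.0, 0.5, -0.5]
gripper_width: 0.051
gripper_force: 0.0
grasp pt [ 0.4585 -0.4072  0.2081] yaw y 15.3 z [ 0.002 -0.    -1.   ] w 0.051 gf 0.0 F [-0.   0.5 -0.5] j [  6.  32.  47.  98. -26.  62.  76.] t 66.2
0.85
brush [ 0.448  -0.3725  1.8439] 105.64786186746566 0.05146336502966242
tray 0.71 [[0.349, -0.271], [0.481, -0.235], [0.561, -0.469], [0.399, -0.514]] [ 0.44745276 -0.37245383]
```

```bash
python3 - <<'E'
from h import *
u=np.array([-.382,.924]); mid=np.array([.6274,.1636])
for c in("top","side"):
  im=get_image(c); m=camera_model(c); cv2.imwrite(f"pics/{c}_end.png",im[:,:,::-1])
  for d in cut_out("capping1",c):
    k=d["mask"]; v,w=np.argwhere(k).mean(0); p=at_z((w,v),m,.15)[:2]-mid; col=im[k].mean(0)
    print(c,round(d["p"],2),(int(w),int(v)),k.sum(),"along",round(float(p@u),3),"across",round(float(p@[.924,.382]),3),col.round())
  L=[d["mask"].astype(float) for d in cut_out("capping1",c)]
  for s in(.125,.042,-.042,-.125):
    q=mid+u*s; S=sil(CAP,q[0],q[1],np.radians(22.46),m,4,.089); 
    print(c,s,"best IoU",max(np.minimum(S,k).sum()/np.maximum(S,k).sum() for k in L).round(2))
  for n,h in(("tape1",0),("jar1",0),("sanding_block",0),("rinsepot",0)):
    print(n,[(np.round(d["xyz"],3).tolist(),round(d["p"],2)) for d in recognise(n,c)[:3]])
E
```

```text
top 0.89 (152, 173) 500 along 0.122 across -0.01 [155. 155. 152.]
top 0.86 (238, 137) 527 along -0.124 across -0.009 [155. 154. 150.]
top 0.85 (209, 149) 480 along -0.041 across -0.009 [157. 156. 153.]
top 0.77 (170, 257) 415 along 0.159 across -0.233 [98. 70. 52.]
top 0.75 (179, 161) 518 along 0.043 across -0.008 [156. 156. 152.]
top 0.59 (114, 267) 480 along 0.306 across -0.204 [182. 154.  61.]
top 0.125 best IoU 0.89
top 0.042 best IoU 0.9
top -0.042 best IoU 0.89
top -0.125 best IoU 0.94
tape1 [([0.541, 0.249, 0.025], 0.64), ([0.548, 0.085, 0.023], 0.6)]
jar1 [([0.766, -0.096, 0.084], 0.9), ([0.734, -0.2, 0.085], 0.75), ([0.6, 0.201, 0.162], 0.44)]
sanding_block [([0.712, 0.285, 0.033], 0.96)]
rinsepot [([0.619, -0.115, 0.006], 0.8), ([0.55, 0.083, 0.018], 0.25)]
side 0.77 (156, 144) 156 along 0.23 across -0.245 [195. 168.  45.]
side 0.76 (238, 143) 172 along 0.043 across -0.005 [162. 160. 162.]
side 0.76 (171, 172) 330 along 0.077 across -0.277 [69. 45. 29.]
side 0.63 (269, 167) 183 along -0.123 across 0.001 [173. 171. 173.]
side 0.44 (226, 130) 115 along 0.125 across 0.004 [180. 178. 180.]
side 0.125 best IoU 0.33
side 0.042 best IoU 0.48
side -0.042 best IoU 0.03
side -0.125 best IoU 0.45
tape1 []
jar1 [([0.768, -0.113, 0.062], 0.85), ([0.737, -0.222, 0.07], 0.82)]
sanding_block [([0.729, 0.29, 0.031], 0.6)]
rinsepot [([0.644, -0.114, 0.031], 0.56), ([0.671, 0.045, 0.161], 0.44)]
```

```bash
python3 -c "
from rig import *
print(sign_off())"
```

```text
the job is handed in; nothing more can be done
None
```

The job is handed in after about 67 of the 210 s: all four aluminium cappings hang astride the bar, the ring is locked to within about 1.5° of the mark, and the brush was dipped by my pose calculation about 40 mm below the pot rim, then laid flat along the middle of the tray.

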